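Move a soft-bushed gear shifter to the bench stand

ROBOT

A 6-joint arm with a two-finger parallel gripper is mounted at the origin on the work surface. World frame = base frame: x ahead of the robot, y to its left, z up, the work surface at z = 0. Lengths are in m, angles in rad, forces in N, time in s.
With the tool pointing down it reaches from about 0.35 to 0.775 m from the base axis. Payload 7.3 kg.
Tool frame: the origin (TCP) lies on the front face of the gripper's body, between the roots of the fingers; the fingertips stand ahead of it and the grasp point (between the pads) lies 47 mm ahead of it (finger_overhang is the z of the fingertips in the tool frame, in m); z points along the fingers, y is the line along which they close (so a half turn about z gives the same grasp; the last joint's range is limited). The gripper opens to 92 mm and grips with 3 to 60 N. Pads are 19 mm wide; open, the fingers measure 130 mm over their backs; the gripper's body (75 mm by 190 mm) begins 47 mm behind the grasp point.
Start: joints at [0.987, 0.342, 1.524, -0, 1.275, -0.146], TCP at [0.223, 0.476, 0.292] pointing down, gripper open.
Joint ranges: [-2.53, 2.53], [-0.77, 2.02], [0.04, 2.7], [-1, 4.14], [0.28, 2.66], [-3.11, 3.11]. Speed limits (rad/s): [2.57, 2.57, 3.14, 3.14, 3.14, 3.14].

INTERFACE

Orientations are given as [roll, pitch, yaw] about the fixed x, y, z axes, in that order (R = Rz(yaw) Ry(pitch) Rx(roll)).
In Python, from cell import * gives the robot as it stands. The module is installed in compiled form; this text tells all that it offers.
- The arm moves only by the tool arm_command, never from a script. Its argument "series" is a list of rows, each an object of numbers: "x", "y", "z": the shift along the tool's x, y, z in mm; "rx", "ry", "rz": the turn, a rotation vector about the tool's x, y, z in degrees. A call has 1 to 20 rows; each row is the pose to reach, as a shift and turn from the pose commanded when the call began, along the tool's axes at that moment; what a row does not reach only later rows make up. A row lasts 1/10 s, in which the tool goes at most 50 mm and 8.59 degrees, less where a joint would pass 70% of its speed; a pose out of reach is approached as far as the arm can. A call with a gripper value outside its range is refused whole. "hand" is the finger opening in mm, from 0 to 91.8, set as the call begins (left out, the last holds). The fingers move at their own pace and stop on an object; "squeeze" is the grip in N (left out, the last holds). Time passes only in rows, so rows that repeat a pose let the fingers close. It gives the time, the measured TCP pose, the force, the opening and the grip force at its end, in the units of the state.
- observe(): the state, without advancing time (a new reading comes with each control period).
- read_camera(name): name is "scene" or "side" or "wrist"; returns a dict with "pixels" (384x512x3 uint8, blue, green, red), "K" (3x3 intrinsics, pixels), "rvec" (rotation vector, rad) and "tvec" (3), from world to camera coordinates, as OpenCV has them. Camera axes: x right, y down, z forward; pixel columns grow to the right and rows downward; lengths in m; the calibration is good to about 2 mm. A picture is of the moment at which its call begins. There is no depth.
- hand_in(): hands the job in; it is judged then, once.
Trained networks look in a picture, given as the dict that the camera call returned (one of the last four; its "shot" number tells which), for a name from the list of things; names that differ only in an ending like _2 or _b are one class to them, and where a whole thing is asked for, a point or a joint stands for the part that bears it (a point fixed in the world has none). Each returns a list of dicts, best first, with "confidence" (0 to 1); they miss things now and then, are a little off and sometimes report something else, mostly with a low value. They report only what shows in the picture. A call takes as long as a camera call.
- boxes_of(picture, query): "point" ([x, y, z] in m, in world coordinates, good to about 4 mm: the middle of the surface that is visible of it).
- trace(picture, query): "pixels" (384x512 bool, what is visible of it).
- mark_of(picture, query): "point" ([x, y, z] in m, in world coordinates, good to about 4 mm: a listed point, or the origin of a listed thing).
The state is a dict: "time": time; "qpos": joint angles; "qvel": joint speeds; "joint_efforts": joint torques, N m; "tool_pos": TCP position; "tool_rot": TCP orientation; "contact_force": force on the tool from outside, world axes, zero at the start; "torque": the same for the moment, N m; "opening": finger opening in m; "grip_force": force on a finger pad.
Only numpy, scipy, OpenCV 4.12 (cv2) and the standard library are available. Lean on these libraries where they do the work, as an engineer would, in place of code of your own. Each camera call takes 0.05 s, during which the arm holds its last target. There are 200 camera calls.

TASK

Take the freshly moulded gear shifter off its stand by the upright web of its base and carry it over to the empty stand with its lever standing upright: the rubber bush is still soft and will not hold the lever up by itself, so balance it, never let it flop over and do not touch the lever. Hold it up clear of both stands with the lever upright for at least five seconds without a break, to see that it stands freely in its bush; then slide the lever into the fork of the empty stand, set the base down gently, flat in the nest, and let go with the lever resting in the fork, leaving everything else where it is.

Things in the scene. Friction and masses are not known exactly. Their poses are not given: they have to be found in the camera images.
- shifter: The gear shifter: aluminium base plate 275 x 70 x 6 mm and what it carries, 0.56 kg without the lever. Origin on the plate's underside below the middle of the web; x along the plate towards the lever, z up. Plate x -110 to 165, y -35 to 35. Steel cable block 66 wide, up to z 40, at x -103 to -73. Centre of mass of the whole about 22 mm ahead of the origin.
- shifter_web (a point): Grip point in the middle of the upright web of the base, 34 mm above the base's underside. The web is a plate 60 mm long (x), 12 mm thick (y), from z 6 to z 56 mm above the underside; fingers close along y. Axes as the base.
- shifter_pivot (a point): Middle of the lever's pivot in the base, 130 mm ahead (x) of the grip point and at the same height; the pivot axis is the base's x axis, through the grip point. Two cheeks up to 55 mm above the underside stand 27 mm before and behind it. Axes as the base.
- lever (a joint): Angle of the lever to the base about the base's +x, rad: 0 square to the base, positive = knob towards -y, stops at +-0.5. Nominal: bush spring to 0 of 0.16 N m/rad, viscous drag 0.13 N m s/rad; lever 0.28 kg (varies +-20 %), centre of mass 130 mm above the pivot, inertia about it 0.0063 kg m2.
- lever_rod (a point): Point on the lever's axis 95 mm above the pivot, where the fork takes it; z along the lever to the knob. Rod 14 mm thick from 40 to 176 mm above the pivot. Gravity beats the bush spring: on a level base the lean grows e-fold in about 0.7 s (0.5 to 1.1 s); rolling the base about its x axis against the lean, by more than the lean itself, brings the lever back.
- lever_knob (a point): Centre of the black knob, 48 mm wide, on top of the lever 205 mm above the pivot (knob top at 228 mm). z along the lever.
- press_stand: Fixed green-painted steel stand on a solid grey block, where the shifter stands at the start, its lever leaning on one prong of the fork. Origin on the bench below where the shifter's origin belongs; x from nest to fork post, z up. Nest floor 50 mm above the bench, rims 6 mm high leave 8 mm around the plate; overall x -125 to 223, y -52 to 52, post 188 mm high.
- press_stand_nest (a point): On the nest floor, 50 mm above the bench: where the shifter's origin lies when it sits centred. Axes as the stand.
- press_stand_fork (a point): Middle of the fork, 130 mm along the stand's x from the nest point, 179 mm above the bench. Two round 8 mm prongs run along x at y +-22 mm (36 mm free between) from the post to x 108 of the stand, then flare to y +-42 at x 86. Open towards -x: the lever slides in along +x, out along -x.
- bench_stand: The empty fixed green-painted stand, of the same sizes but open below between two feet, dark rubber strips on its nest floor. Origin on the bench below where the shifter's origin belongs; x from nest to fork post, z up. Nest floor 50 mm above the bench, rims 6 mm high leave 8 mm around the plate; overall x -125 to 223, y -52 to 52, post 188 mm high.
- bench_stand_nest (a point): On the nest floor, 50 mm above the bench: where the shifter's origin lies when it sits centred. Axes as the stand.
- bench_stand_fork (a point): Middle of the fork, 130 mm along the stand's x from the nest point, 179 mm above the bench. Two round 8 mm prongs run along x at y +-22 mm (36 mm free between) from the post to x 108 of the stand, then flare to y +-42 at x 86. Open towards -x: the lever slides in along +x, out along -x.
- slug_tub: Grey tub of rubber slugs 100 x 130 x 45 mm, a bystander; origin under its centre.
- pry_bar: Flat steel pry bar 280 mm long, 30 mm high at its bent end, a bystander; origin under its centre.
- spray_can: Grey can 60 mm thick, 170 mm tall, a bystander; origin under its centre.

How it is judged:
On the way:
1. the shifter is held in the air clear of both stands with the lever upright within 0.15 rad for 5 s (height (world z) of shifter above 0.06 m and horizontal distance between lever_rod and press_stand_fork above 0.05 m and horizontal distance between lever_rod and bench_stand_fork above 0.05 m and contact force between shifter and press_stand below 0.05 N and contact force between shifter and bench_stand below 0.05 N and angle between lever_rod's own z axis and vertical below 0.15 rad), for 5 s.
At the end, for the whole second after the job is handed in: The shifter sits flat in the empty (bench) stand's nest, within 14 mm and 0.12 rad of centred, its lever between the prongs of the fork (within 0.22 rad of upright), released and at rest (horizontal distance between shifter and bench_stand_nest below 0.014 m and z of shifter in the frame of bench_stand_nest between -0.004 and 0.004 m and angle between shifter's own z axis and vertical below 0.03 rad and angle between the x axis of shifter and the x axis of bench_stand, either way round below 0.12 rad and x of lever_rod in the frame of bench_stand_fork above -0.02 m and y of lever_rod in the frame of bench_stand_fork between -0.02 and 0.02 m and angle between lever_rod's own z axis and vertical below 0.22 rad and linear speed of shifter below 0.02 m/s and velocity of joint lever between -0.3 and 0.3 rad/s); the robot touches nothing.
It fails at once if the lever flops over (more than 0.35 rad from upright) (angle between lever_rod's own z axis and vertical above 0.35 rad).
It fails at once if the gripper or arm touches the lever (contact force between any of the arm, the fingers and lever above 1 N).
It fails at once if the shifter is dropped or flung (faster than 0.5 m/s) (linear speed of shifter above 0.5 m/s).
It fails at once if the shifter is slammed or pressed hard onto a stand (over 60 N) (contact force between shifter and bench_stand above 60 N or contact force between shifter and press_stand above 60 N).
It fails at once if a bystander is moved (distance of any of slug_tub, pry_bar, spray_can from where it was at the start of the episode above 0.03 m).
It also fails if it takes over 72 s, if anything falls off the work surface, if the arm or the gripper's body presses on something with over 40 N, if the wrist force passes 120 N, or if a joint passes its speed limit or range.

## Working session

There is one attempt and no reset: what is moved stays moved. The work goes in short steps, Python scripts to look and compute and a tool call to move; the robot and the scene stay as the last step left them, time stands still between calls to the robot, and variables do not carry over. Pictures are saved under pics/ and viewed, at most 10 in all, crops included, and the job is handed in when it is done.

Besides the shell and the picture viewer there is one more tool, called after "Emit:" as name([rows], argument=value, ...), one row to a line, values as JSON. arm_command: Moves the arm, as the interface text tells. Its arguments: {"type":"object","properties":{"series":{"type":"array"},"hand":{"type":"number"},"squeeze":{"type":"number"}},"required":["series"]}

```bash
ls; mkdir -p pics
cat > h.py <<'E'
from cell import *
import numpy as np, cv2
from scipy.spatial.transform import Rotation as R
def shot(cam,name=None):
    p=read_camera(cam)
    if name: cv2.imwrite('pics/'+name+'.png',p['pixels'])
    return p
def mk(p,q):
    r=mark_of(p,q); return (np.round(r[0]['point'],4).tolist(),round(r[0]['confidence'],2)) if r else None
def proj(p,X):
    return cv2.projectPoints(np.array(X,float).reshape(-1,3),p['rvec'],p['tvec'],p['K'],None)[0].reshape(-1,2)
E
python3 - <<'E'
from h import *
print(observe())
for c in ['scene','side','wrist']:
    p=shot(c,c+'0')
    print(c,p['rvec'],p['tvec'],p['K'][0])
    for q in ['shifter','shifter_web','shifter_pivot','lever_rod','lever_knob','press_stand_nest','press_stand_fork','bench_stand_nest','bench_stand_fork','slug_tub','pry_bar','spray_can']:
        print(q,mk(p,q))
a=cv2.imread('pics/scene0.png');
E
```

```text
pics
{'time': 0.0, 'qpos': array([ 9.86975488e-01,  3.42744982e-01,  1.52502049e+00, -2.23583369e-05,
        1.27539949e+00, -1.46013556e-01]), 'qvel': array([-7.45755028e-04,  1.29284336e-03,  7.25899443e-04, -3.70569411e-05,
        1.29981879e-03,  3.89182027e-05]), 'joint_efforts': array([ 1.62822944e-03, -4.31243563e+01, -2.44223714e+01,  7.19022285e-02,
        5.58769866e-02, -1.33258973e-04]), 'tool_pos': array([0.22239563, 0.47522793, 0.29153212]), 'tool_rot': array([-3.14003397e+00, -2.07611269e-04,  2.70379174e+00]), 'contact_force': array([-0.06460977,  0.44545294,  0.23028491]), 'torque': array([-0.06611137,  0.0392591 ,  0.03732634]), 'grip_force': 0.0, 'opening': 0.091688160133102}
scene [ 2.25376577  0.59723469 -0.26594166] [-0.57117614 -0.09134339  1.79935927] [398.38483323   0.         265.98104431]
shifter None
shifter_web ([0.56, 0.2011, 0.0818], 0.74)
shifter_pivot ([0.6887, 0.1977, 0.0813], 0.7)
lever_rod ([0.6856, 0.1863, 0.1778], 0.68)
lever_knob ([0.686, 0.1783, 0.289], 0.55)
press_stand_nest ([0.5602, 0.2026, 0.0479], 0.61)
press_stand_fork ([0.6931, 0.1946
[... 516 characters left out ...]
_knob ([0.6864, 0.1746, 0.2907], 0.89)
press_stand_nest ([0.5569, 0.2014, 0.0463], 0.61)
press_stand_fork ([0.6895, 0.1974, 0.1793], 0.89)
bench_stand_nest ([0.5295, -0.2638, 0.0494], 0.67)
bench_stand_fork ([0.6633, -0.2571, 0.1789], 0.75)
slug_tub ([0.5609, 0.2083, 0.084], 0.64)
pry_bar ([0.5592, -0.463, -0.0045], 0.76)
spray_can ([0.5768, 0.4681, -0.0021], 0.59)
wrist [-2.44548649 -1.55737965 -0.21864343] [-0.52449251 -0.03545901  0.38855791] [298.56065837   0.         252.80350182]
shifter None
shifter_web None
shifter_pivot None
lever_rod None
lever_knob None
press_stand_nest None
press_stand_fork None
bench_stand_nest None
bench_stand_fork None
slug_tub None
pry_bar None
spray_can None
```

View pics/scene0.png

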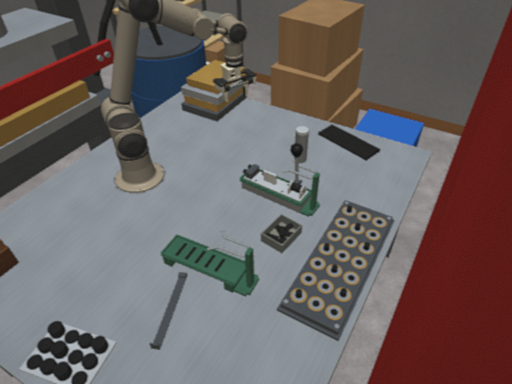

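View pics/side0.png

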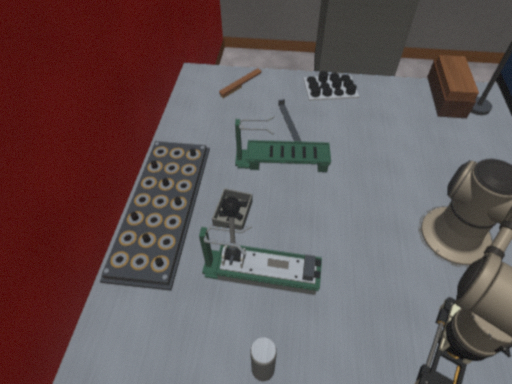

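The scene picture shows the shifter in the press stand around (280,190), lever leaning towards -y, with the empty bench stand around (210,260). The tub is at (282,232), the can at (302,143) and the pry bar at (170,310). The side view agrees: shifter at (265,265), bench stand at (285,150).

```bash
cat >> h.py <<'E'
def cam_in_tool(p,o):
    Rc=cv2.Rodrigues(p['rvec'])[0]; C=-Rc.T@np.array(p['tvec']).ravel()
    Rt=R.from_euler('xyz',o['tool_rot']).as_matrix()
    return Rt.T@(C-o['tool_pos']), Rt.T@Rc.T
def delta(o,P,rpy):
    Rt=R.from_euler('xyz',o['tool_rot'])
    return np.round(Rt.inv().apply(np.array(P)-o['tool_pos'])*1000,1), np.round(np.degrees((Rt.inv()*R.from_euler('xyz',rpy)).as_rotvec()),2)
E
python3 - <<'E'
from h import *
D={}
for i in range(4):
  for c in ['scene','side']:
    p=shot(c)
    for q in ['shifter_web','shifter_pivot','lever_rod','lever_knob','press_stand_nest','press_stand_fork','bench_stand_nest','bench_stand_fork']:
        r=mk(p,q)
        if r and r[1]>.4: D.setdefault(q,[]).append(r[0])
for q in D: print(q,len(D[q]),np.median(D[q],0).round(4),np.std(D[q],0).round(4))
for a in ['press_stand','bench_stand']:
    d=np.median(D[a+'_fork'],0)-np.median(D[a+'_nest'],0); print(a,np.arctan2(d[1],d[0]))
d=np.median(D['shifter_pivot'],0)-np.median(D['shifter_web'],0); print(np.arctan2(d[1],d[0]))
p=shot('wrist'); o=observe(); print(cam_in_tool(p,o))
import cell
print([x for x in dir(cell) if not x.startswith('_')], [getattr(cell,x) for x in dir(cell) if 'over' in x])
E
```

```text
shifter_web 8 [0.5602 0.2053 0.0849] [0.0016 0.0012 0.0014]
shifter_pivot 7 [0.6892 0.1968 0.0825] [0.0454 0.2306 0.0285]
lever_rod 7 [0.6855 0.186  0.179 ] [0.0023 0.0012 0.0024]
lever_knob 7 [0.6865 0.1742 0.2887] [0.0011 0.001  0.0011]
press_stand_nest 8 [0.5602 0.203  0.049 ] [0.0429 0.0028 0.0111]
press_stand_fork 8 [0.6894 0.1961 0.1795] [0.0029 0.0012 0.0016]
bench_stand_nest 8 [ 0.5322 -0.2636  0.0528] [0.001  0.0018 0.0021]
bench_stand_fork 8 [ 0.6628 -0.258   0.1793] [0.0009 0.0017 0.0009]
press_stand -0.05294852898685742
bench_stand 0.042088453141464
-0.0657963604816843
(array([ 0.07318486, -0.00082592, -0.09141142]), array([[ 1.21040899e-03, -9.61571455e-01, -2.74552131e-01],
       [ 9.99999174e-01,  1.04516775e-03,  7.48143938e-04],
       [-4.32440820e-04, -2.74552810e-01,  9.61571925e-01]]))
['IKError', 'boxes_of', 'finger_overhang', 'hand_in', 'mark_of', 'observe', 'read_camera', 'trace'] [0.0655]
```

View pics/wrist0.png

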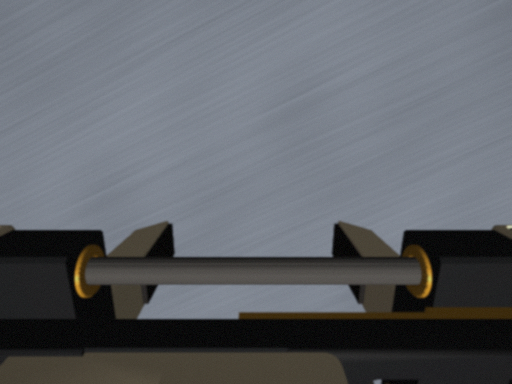

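The wrist picture shows only the open fingers and the bench. That camera sits on the tool's +x side, so I'll point tool x away from the lever.

Run:
```python
from h import *
o=observe(); print(o['time'])
a=np.pi-0.055
for P in ([.575,.2032,.292],[.575,.2032,.131]): print(delta(o,P,[np.pi,0,a]))
for c in ['scene','side']:
    p=shot(c); Rc=cv2.Rodrigues(p['rvec'])[0]; print(c,-Rc.T@np.array(p['tvec']).ravel())
    for y in (.2,0,-.26):
        u=proj(p,[[.68,y,.1],[.68,y,.3],[.68,y-.02,.3]]); print(y,u.round(1).tolist())
```

```text
5.6
(array([-4.347e+02, -9.720e+01,  2.000e-01]), array([ 1.000e-02,  0.000e+00, -2.193e+01]))
(array([-434.7,  -97.2,  161.2]), array([ 1.000e-02,  0.000e+00, -2.193e+01]))
scene [ 1.18625339 -0.91562327  1.1518318 ]
0.2 [[295.2, 182.9], [297.7, 141.9], [295.3, 144.6]]
0 [[271.0, 213.4], [271.3, 171.6], [268.4, 174.9]]
-0.26 [[232.6, 262.0], [228.5, 219.9], [224.7, 224.2]]
side [0.55050358 0.72544129 1.06648129]
0.2 [[235.5, 253.0], [231.4, 212.4], [232.6, 205.8]]
0 [[245.1, 197.2], [242.8, 153.2], [243.8, 148.0]]
-0.26 [[254.9, 139.7], [254.2, 94.1], [255.0, 90.2]]
```

Emit:
arm_command([
  {"x":-434.7,"y":-97.2,"z":0,"rz":-21.9},
  {"x":-434.7,"y":-97.2,"z":0,"rz":-21.9},
  {"x":-434.7,"y":-97.2,"z":0,"rz":-21.9},
  {"x":-434.7,"y":-97.2,"z":0,"rz":-21.9},
  {"x":-434.7,"y":-97.2,"z":0,"rz":-21.9},
  {"x":-434.7,"y":-97.2,"z":0,"rz":-21.9},
  {"x":-434.7,"y":-97.2,"z":0,"rz":-21.9},
  {"x":-434.7,"y":-97.2,"z":0,"rz":-21.9},
  {"x":-434.7,"y":-97.2,"z":0,"rz":-21.9},
  {"x":-434.7,"y":-97.2,"z":0,"rz":-21.9},
  {"x":-434.7,"y":-97.2,"z":0,"rz":-21.9},
  {"x":-434.7,"y":-97.2,"z":0,"rz":-21.9},
  {"x":-434.7,"y":-97.2,"z":30,"rz":-21.9},
  {"x":-434.7,"y":-97.2,"z":60,"rz":-21.9},
  {"x":-434.7,"y":-97.2,"z":90,"rz":-21.9},
  {"x":-434.7,"y":-97.2,"z":120,"rz":-21.9},
  {"x":-434.7,"y":-97.2,"z":120,"rz":-21.9},
], hand=91.8, squeeze=60)

```text
invalid input
```

Emit:
arm_command([
  {"x":-434.7,"y":-97.2,"z":0,"rx":0,"ry":0,"rz":-21.9},
  {"x":-434.7,"y":-97.2,"z":0,"rx":0,"ry":0,"rz":-21.9},
])

```text
time: 5.9
tool_pos: [0.2933, 0.4214, 0.2922]
tool_rot: [3.141, 0.0, 2.979]
contact_force: [1.2, -0.1, 0.3]
opening: 0.0919
grip_force: 0.0
```

Run:
```python
from h import *
o=observe(); print(o['tool_pos'],o['tool_rot'])
a=np.pi-0.055
print(delta(o,[.575,.2032,.292],[np.pi,0,a]))
o['tool_pos']=np.array([.3016,.4142,.2915]);o['tool_rot']=np.array([np.pi,0,3.0036])
print(delta(o,[.575,.2032,.292],[np.pi,0,a]))
```

```text
[0.2932558  0.42139296 0.29223681] [3.14127081e+00 1.99027711e-04 2.97872533e+00]
(array([-3.134e+02, -1.696e+02,  2.000e-01]), array([ 0.02,  0.01, -6.18]))
(array([-299.8, -171.4,   -0.5]), array([ 0.  ,  0.  , -4.76]))
```

Emit:
arm_command([
  {"x":-299.8,"y":-171.4,"z":0,"rx":0,"ry":0,"rz":-4.8},
  {"x":-299.8,"y":-171.4,"z":0,"rx":0,"ry":0,"rz":-4.8},
  {"x":-299.8,"y":-171.4,"z":0,"rx":0,"ry":0,"rz":-4.8},
  {"x":-299.8,"y":-171.4,"z":0,"rx":0,"ry":0,"rz":-4.8},
  {"x":-299.8,"y":-171.4,"z":0,"rx":0,"ry":0,"rz":-4.8},
  {"x":-299.8,"y":-171.4,"z":0,"rx":0,"ry":0,"rz":-4.8},
  {"x":-299.8,"y":-171.4,"z":0,"rx":0,"ry":0,"rz":-4.8},
  {"x":-299.8,"y":-171.4,"z":0,"rx":0,"ry":0,"rz":-4.8},
  {"x":-299.8,"y":-171.4,"z":30,"rx":0,"ry":0,"rz":-4.8},
  {"x":-299.8,"y":-171.4,"z":60,"rx":0,"ry":0,"rz":-4.8},
  {"x":-299.8,"y":-171.4,"z":90,"rx":0,"ry":0,"rz":-4.8},
  {"x":-299.8,"y":-171.4,"z":115,"rx":0,"ry":0,"rz":-4.8},
  {"x":-299.8,"y":-171.4,"z":120,"rx":0,"ry":0,"rz":-4.8},
], hand=91.8, squeeze=60)

```text
time: 7.2
tool_pos: [0.5574, 0.2018, 0.1692]
tool_rot: [-3.14, -0.006, 3.055]
contact_force: [-1.3, -0.3, -0.4]
opening: 0.092
grip_force: 0.0
```

Run:
```python
from h import *
p=shot('wrist','wrist1'); o=observe(); print(o['time'],o['tool_pos'],o['tool_rot'],o['qvel'].round(3))
a=np.pi-0.055
print(delta(o,[.575,.2032,.131],[np.pi,0,a]))
for q in ['shifter_web']: print(mk(p,q))
```

```text
7.25 [0.55803053 0.2018411  0.17024934] [-3.14055313 -0.00412688  3.0545411 ] [-0.001 -0.033 -0.045 -0.001  0.034 -0.002]
(array([-16.9,   2.9,  39.2]), array([-0.06, -0.24, -1.84]))
([0.5592, 0.2016, 0.0835], 0.96)
```

View pics/wrist1.png

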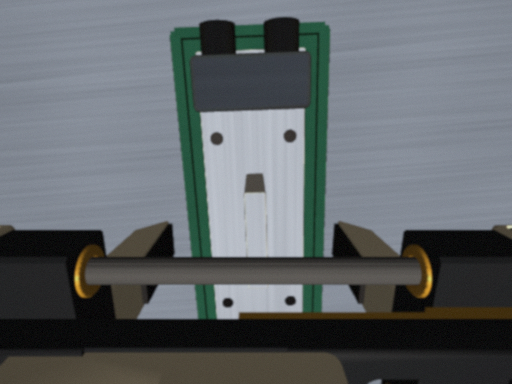

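The wrist picture shows the web centred between the fingers near (255,215). The plate is turned about 2° from the tool, matching my estimate, so I'll correct that, descend and close.

Emit:
arm_command([
  {"x":-8,"y":2,"z":10,"rx":0,"ry":0,"rz":-1.9},
  {"x":-17,"y":2,"z":22,"rx":0,"ry":0,"rz":-1.9},
  {"x":-17,"y":2,"z":34,"rx":0,"ry":0,"rz":-1.9},
  {"x":-17,"y":2,"z":39,"rx":0,"ry":0,"rz":-1.9},
  {"x":-17,"y":2,"z":39,"rx":0,"ry":0,"rz":-1.9},
  {"x":-17,"y":2,"z":39,"rx":0,"ry":0,"rz":-1.9},
])

```text
time: 7.9
tool_pos: [0.5764, 0.2021, 0.1334]
tool_rot: [3.141, 0.0, 3.087]
contact_force: [0.3, 0.4, 0.4]
opening: 0.0922
grip_force: 0.0
```

Emit:
arm_command([
  {"x":0,"y":0,"z":0,"rx":0,"ry":0,"rz":0},
  {"x":0,"y":0,"z":0,"rx":0,"ry":0,"rz":0},
  {"x":0,"y":0,"z":0,"rx":0,"ry":0,"rz":0},
  {"x":0,"y":0,"z":0,"rx":0,"ry":0,"rz":0},
  {"x":0,"y":0,"z":0,"rx":0,"ry":0,"rz":0},
  {"x":0,"y":0,"z":0,"rx":0,"ry":0,"rz":0},
  {"x":0,"y":0,"z":0,"rx":0,"ry":0,"rz":0},
  {"x":0,"y":0,"z":0,"rx":0,"ry":0,"rz":0},
], hand=0, squeeze=60)

```text
time: 8.7
tool_pos: [0.5765, 0.202, 0.1332]
tool_rot: [3.142, -0.0, 3.087]
contact_force: [0.0, -0.4, -0.4]
opening: 0.0321
grip_force: 0.0
```

Emit:
arm_command([
  {"x":0,"y":0,"z":0,"rx":0,"ry":0,"rz":0},
  {"x":0,"y":0,"z":0,"rx":0,"ry":0,"rz":0},
  {"x":0,"y":0,"z":0,"rx":0,"ry":0,"rz":0},
  {"x":0,"y":0,"z":0,"rx":0,"ry":0,"rz":0},
  {"x":0,"y":0,"z":0,"rx":0,"ry":0,"rz":0},
  {"x":0,"y":0,"z":0,"rx":0,"ry":0,"rz":0},
])

```text
time: 9.3
tool_pos: [0.5765, 0.2022, 0.1332]
tool_rot: [3.141, 0.0, 3.087]
contact_force: [0.2, 2.0, -0.1]
opening: 0.011
grip_force: 60.0
```

```bash
cat > plan.py <<'E'
# usage: plan.py N dX dY dZ(mm, base yaw frame) dpsi(rad) [gain] [roll: fixed final roll]  -> measures the lever, prints rows
from h import *
import json,os,sys
I,MG,K,C,ML=.0063,.357,.16,.13,.0364
F=np.diag([-1.,1,-1])
try: st=json.load(open('st.json'))
except Exception: st=None
def rotT(psi,phi): return (R.from_euler('z',psi)*R.from_euler('x',phi)).as_matrix()@F
def step(th,w,ph,dph,a,dt):   # th,w = lever angle to base and its rate
    return th+w*dt, (w+dt*(MG*(th+ph)-K*th+ML*a)/I)/(1+dt*C/I)-dt*0
def run(th,w,ph0,ph1,a,T):
    n=max(1,int(round(T/.005))); dt=T/n
    for i in range(n):
        ph=ph0+(ph1-ph0)*(i+.5)/n; th,w=step(th,w,ph,(ph1-ph0)/T,a,dt)
    return th,w
def lean(pt,piv,psi):
    v=R.from_euler('z',-psi).apply(np.array(pt)-piv); return np.arctan2(-v[1],v[2]), v
def measure(d):
    o=observe(); Rt=R.from_euler('xyz',o['tool_rot']).as_matrix(); Rb=Rt@F
    psi=np.arctan2(Rb[1,0],Rb[0,0]); phi=np.arctan2(Rb[2,1],Rb[2,2]); piv=o['tool_pos']+Rt@d
    ps=[shot('scene'),shot('side')]; L=[]
    for p in ps:
        r=mk(p,'lever_knob')
        if r and r[1]>.3:
            a,v=lean(r[0],piv,psi)
            if abs(v[2]-.205)<.025 and abs(v[0])<.03: L.append(a)
    return o,piv,psi,phi,L
if __name__=='__main__':
    N=int(sys.argv[1]); dX=np.array([float(x) for x in sys.argv[2:5]])/1000; dpsi=float(sys.argv[5]); g=float(sys.argv[6]) if len(sys.argv)>6 else 1.3
    d=np.array(st['d']); o,piv,psi,phi,L=measure(d)
    T=observe()['time']-o['time']
    print('t',o['time'],'grip',round(o['grip_force'],1),'f',o['contact_force'].round(1),'M',o['torque'].round(2),'piv',piv.round(4),'psi',round(psi,4),'phi',round(phi,4),'lean',np.round(L,4))
    c=st['cmd']; th,w=st['th'],st['w']; pred=th+c['phi']
    if L:
        m=np.mean(L); print('lean measured',round(m,4),'predicted',round(pred,4))
        th+= (.75 if len(L)==2 else .6)*(m-phi-th)
    w=(MG*(th+phi)-K*th)/C
    th,w=run(th,w,c['phi'],c['phi'],0,T)
    P0=np.array(c['P']); R0=rotT(c['psi'],c['phi']); T0=P0-R0@d
    D=R.from_euler('z',c['psi']).apply(dX); lat=dX[1]
    s=lambda u:u**3*(10-15*u+6*u*u)
    rows=[];ph=c['phi'];tr=[]; RL=float(sys.argv[7]) if len(sys.argv)>7 else None; FX=float(sys.argv[8]) if len(sys.argv)>8 else .06
    for i in range(1,N+1):
        u=i/N; tgt=-g*th-.0*w
        if RL is not None: tgt=RL
        ph1=ph+np.clip(tgt-ph,-FX,FX)
        uu=(i-.5)/N; a=lat*(60*uu-180*uu**2+120*uu**3)/(N*.1)**2
        th,w=run(th,w,ph,ph1,a,.1); ph=ph1; tr.append(round(th+ph,3))
        P=P0+D*s(u); ps=c['psi']+dpsi*s(u); Rt=rotT(ps,ph); X=R0.T@(P-Rt@d-T0)*1000; rv=np.degrees(R.from_matrix(R0.T@Rt).as_rotvec())
        rows.append(dict(zip(['x','y','z','rx','ry','rz'],[round(float(k),1)+0 for k in [*X,*rv]])))
    print('pred lean',tr,'end phi',round(ph,3)); print(json.dumps(rows))
    json.dump(dict(d=st['d'],cmd=dict(P=P.tolist(),psi=ps,phi=ph),th=th,w=w),open('st.json','w'))
E
python3 - <<'E'
from plan import *
o=observe(); print(o['time'],o['grip_force'],o['opening'])
Rt=R.from_euler('xyz',o['tool_rot']).as_matrix(); Rb=Rt@F; psi=np.arctan2(Rb[1,0],Rb[0,0]); phi=np.arctan2(Rb[2,1],Rb[2,2])
web=np.array([.5602,.2035,.084]); dw=Rt.T@(web-o['tool_pos']); print(dw,psi,phi)
d=np.array([dw[0]-.130,0,o['tool_pos'][2]-.084]); 
o,piv,psi,phi,L=measure(d); print(piv,L,observe()['time'])
json.dump(dict(d=d.tolist(),cmd=dict(P=piv.tolist(),psi=psi,phi=phi),th=float(np.mean(L)),w=0),open('st.json','w'))
E
```

```text
9.3 60.00019669532776 0.011029804577755896
[0.01634728 0.00037653 0.04921394] -0.054183977326820565 0.00028377994454332795
[0.68998882 0.19608355 0.08400905] [np.float64(0.08694435529352555), np.float64(0.10325218513328202)] 9.5
```

Emit:
arm_command([
  {"x":0,"y":0,"z":-1,"rx":0,"ry":0,"rz":0},
  {"x":0,"y":0,"z":-4,"rx":0,"ry":0,"rz":0},
  {"x":0,"y":0,"z":-9,"rx":0,"ry":0,"rz":0},
  {"x":0,"y":0,"z":-14,"rx":0,"ry":0,"rz":0},
  {"x":0,"y":0,"z":-19,"rx":0,"ry":0,"rz":0},
  {"x":0,"y":0,"z":-23,"rx":0,"ry":0,"rz":0},
  {"x":0,"y":0,"z":-25,"rx":0,"ry":0,"rz":0},
  {"x":0,"y":0,"z":-25,"rx":0,"ry":0,"rz":0},
])

```text
time: 10.3
tool_pos: [0.5767, 0.2021, 0.1587]
tool_rot: [3.141, 0.001, 3.087]
contact_force: [1.0, 0.2, -8.5]
opening: 0.0117
grip_force: 60.0
```

Run:
```python
from plan import *
d=np.array(st['d']); o,piv,psi,phi,L=measure(d); print(piv,psi,phi,L,observe()['time'],o['contact_force'],o['torque'])
p=shot('side','side2'); print(mk(p,'shifter_web'),mk(p,'shifter_pivot'), o['tool_pos']+R.from_euler('xyz',o['tool_rot']).apply(d+[.13,0,0]))
a=p['pixels'][150:330,150:390]; cv2.imwrite('pics/side2c.png',cv2.resize(a,None,fx=3,fy=3))
json.dump(dict(d=d.tolist(),cmd=dict(P=piv.tolist(),psi=psi,phi=0),th=float(np.mean(L)),w=0),open('st.json','w'))
```

```text
[0.69018238 0.19597997 0.10961774] -0.054280295995056474 0.000341289669384304 [np.float64(0.13657191496083315)] 10.5 [ 1.03571196  0.15644544 -8.51950524] [0.12036757 0.04229103 0.0736328 ]
([0.5595, 0.2069, 0.1101], 0.75) ([0.6915, 0.1974, 0.1114], 0.93) [0.56037389 0.20303294 0.10950513]
```

View pics/side2c.png

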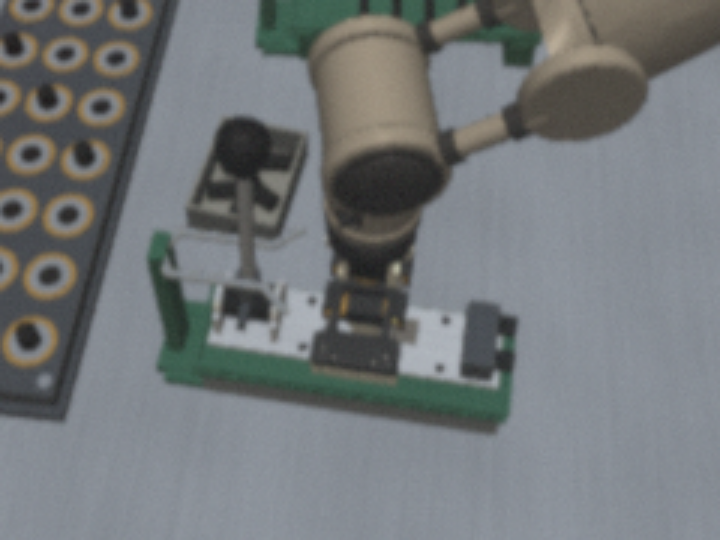

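The side crop shows the base raised clear of the nest and level. The lever at (245,210 in the crop) rests on the -y prong, and nothing touches it.

```bash
python3 - <<'E'
from plan import *
st['cmd']['P']=[.6899,.1959,.1092]; st['cmd']['phi']=0; st['th']=.145
json.dump(st,open('st.json','w'))
E
REST=1 python3 plan.py 6 -40 0 0 0 1.15
```

```text
t 10.85 grip 60.0 f [ 0.5  0.8 -8.1] M [0.14 0.08 0.08] piv [0.6899 0.1959 0.1089] psi -0.0544 phi 0.0 lean [0.1499 0.1479]
lean measured 0.1489 predicted 0.145
pred lean [np.float64(0.099), np.float64(0.045), np.float64(-0.023), np.float64(-0.046), np.float64(-0.047), np.float64(-0.042)] end phi -0.124
[{"x": 1.4, "y": 3.0, "z": 0.1, "rx": 3.4, "ry": 0.0, "rz": 0.0}, {"x": 8.4, "y": 5.9, "z": 0.4, "rx": 6.9, "ry": 0.0, "rz": 0.0}, {"x": 20.0, "y": 8.8, "z": 0.8, "rx": 10.3, "ry": 0.0, "rz": 0.0}, {"x": 31.6, "y": 8.9, "z": 0.8, "rx": 10.4, "ry": 0.0, "rz": 0.0}, {"x": 38.6, "y": 7.6, "z": 0.6, "rx": 8.9, "ry": 0.0, "rz": 0.0}, {"x": 40.0, "y": 6.1, "z": 0.4, "rx": 7.1, "ry": 0.0, "rz": 0.0}]
```

Emit:
arm_command([
  {"x":1.4,"y":3.0,"z":0.1,"rx":3.4,"ry":0,"rz":0},
  {"x":8.4,"y":5.9,"z":0.4,"rx":6.9,"ry":0,"rz":0},
  {"x":20,"y":8.8,"z":0.8,"rx":10.3,"ry":0,"rz":0},
  {"x":31.6,"y":8.9,"z":0.8,"rx":10.4,"ry":0,"rz":0},
  {"x":38.6,"y":7.6,"z":0.6,"rx":8.9,"ry":0,"rz":0},
  {"x":40,"y":6.1,"z":0.4,"rx":7.1,"ry":0,"rz":0},
])

```text
time: 11.65
tool_pos: [0.5361, 0.2106, 0.1578]
tool_rot: [-3.02, -0.0, 3.088]
contact_force: [0.1, 0.6, -9.4]
opening: 0.0116
grip_force: 60.0
```

```bash
python3 plan.py 6 -60 0 0 0 1.15
```

```text
t 11.65 grip 60.0 f [ 0.1  0.6 -9.4] M [ 0.27  0.04 -0.03] piv [0.6492 0.1986 0.1089] psi -0.0535 phi -0.1215 lean [-0.0806 -0.081 ]
lean measured -0.0808 predicted -0.0419
pred lean [np.float64(-0.102), np.float64(-0.065), np.float64(-0.015), np.float64(0.013), np.float64(0.02), np.float64(0.021)] end phi 0.067
[{"x": 2.1, "y": -3.0, "z": 0.1, "rx": -3.4, "ry": 0.0, "rz": 0.0}, {"x": 12.6, "y": -5.9, "z": 0.4, "rx": -6.9, "ry": 0.0, "rz": 0.0}, {"x": 30.0, "y": -8.8, "z": 0.8, "rx": -10.3, "ry": 0.0, "rz": 0.0}, {"x": 47.4, "y": -10.1, "z": 1.0, "rx": -11.8, "ry": 0.0, "rz": 0.0}, {"x": 57.9, "y": -9.9, "z": 1.0, "rx": -11.6, "ry": 0.0, "rz": 0.0}, {"x": 60.0, "y": -9.4, "z": 0.9, "rx": -11.0, "ry": 0.0, "rz": 0.0}]
```

Emit:
arm_command([
  {"x":2.1,"y":-3.0,"z":0.1,"rx":-3.4,"ry":0,"rz":0},
  {"x":12.6,"y":-5.9,"z":0.4,"rx":-6.9,"ry":0,"rz":0},
  {"x":30,"y":-8.8,"z":0.8,"rx":-10.3,"ry":0,"rz":0},
  {"x":47.4,"y":-10.1,"z":1.0,"rx":-11.8,"ry":0,"rz":0},
  {"x":57.9,"y":-9.9,"z":1.0,"rx":-11.6,"ry":0,"rz":0},
  {"x":60,"y":-9.4,"z":0.9,"rx":-11.0,"ry":0,"rz":0},
])

```text
time: 12.45
tool_pos: [0.4758, 0.2039, 0.1583]
tool_rot: [3.075, -0.0, 3.087]
contact_force: [-0.3, -0.3, -8.8]
opening: 0.0118
grip_force: 60.0
```

```bash
python3 plan.py 6 0 0 10 0 1.15
```

```text
t 12.45 grip 60.0 f [-0.3 -0.3 -8.8] M [-0.07  0.05  0.01] piv [0.5894 0.201  0.1091] psi -0.0545 phi 0.0664 lean [-0.0264 -0.0148]
lean measured -0.0206 predicted 0.0208
pred lean [np.float64(0.019), np.float64(0.019), np.float64(0.016), np.float64(0.013), np.float64(0.01), np.float64(0.008)] end phi 0.02
[{"x": 0.0, "y": -0.2, "z": -0.4, "rx": -0.2, "ry": 0.0, "rz": 0.0}, {"x": 0.0, "y": 0.4, "z": -2.1, "rx": 0.4, "ry": 0.0, "rz": 0.0}, {"x": 0.0, "y": 1.3, "z": -5.0, "rx": 1.1, "ry": 0.0, "rz": 0.0}, {"x": 0.0, "y": 2.0, "z": -7.9, "rx": 1.7, "ry": 0.0, "rz": 0.0}, {"x": 0.0, "y": 2.6, "z": -9.6, "rx": 2.3, "ry": 0.0, "rz": 0.0}, {"x": 0.0, "y": 3.0, "z": -9.9, "rx": 2.7, "ry": 0.0, "rz": 0.0}]
```

```bash
sed -i "s/BIAS=.01/BIAS=-.003/; s/I,MG,K,C,ML=.*/I,MG,K,C,ML=.0066,.385,.16,.13,.039/" plan.py
python3 - <<'E'
from plan import *
P=np.array(st['cmd']['P']); P[2]-=.01; st['cmd']['P']=P.tolist(); st['cmd']['phi']=.067; st['th']=-.095
json.dump(st,open('st.json','w'))
E
python3 plan.py 6 0 0 10 0 1.15
```

```text
t 12.65 grip 60.0 f [ 0.4 -0.1 -8. ] M [-0.09  0.1  -0.03] piv [0.5912 0.2019 0.1094] psi -0.0535 phi 0.068 lean [-0.0338 -0.0269]
lean measured -0.0303 predicted -0.028
pred lean [np.float64(0.02), np.float64(0.026), np.float64(0.026), np.float64(0.023), np.float64(0.018), np.float64(0.014)] end phi 0.034
[{"x": 0.0, "y": -1.8, "z": -0.3, "rx": -2.1, "ry": 0.0, "rz": 0.0}, {"x": 0.0, "y": -1.3, "z": -2.1, "rx": -1.7, "ry": 0.0, "rz": 0.0}, {"x": 0.0, "y": -0.4, "z": -5.0, "rx": -0.8, "ry": 0.0, "rz": 0.0}, {"x": 0.0, "y": 0.7, "z": -7.9, "rx": 0.2, "ry": 0.0, "rz": 0.0}, {"x": 0.0, "y": 1.6, "z": -9.6, "rx": 1.1, "ry": 0.0, "rz": 0.0}, {"x": 0.0, "y": 2.3, "z": -10.0, "rx": 1.9, "ry": 0.0, "rz": 0.0}]
```

Emit:
arm_command([
  {"x":0,"y":-1.8,"z":-0.3,"rx":-2.1,"ry":0,"rz":0},
  {"x":0,"y":-1.3,"z":-2.1,"rx":-1.7,"ry":0,"rz":0},
  {"x":0,"y":-0.4,"z":-5,"rx":-0.8,"ry":0,"rz":0},
  {"x":0,"y":0.7,"z":-7.9,"rx":0.2,"ry":0,"rz":0},
  {"x":0,"y":1.6,"z":-9.6,"rx":1.1,"ry":0,"rz":0},
  {"x":0,"y":2.3,"z":-10,"rx":1.9,"ry":0,"rz":0},
])

```text
time: 13.45
tool_pos: [0.4767, 0.2062, 0.1687]
tool_rot: [3.108, 0.001, 3.088]
contact_force: [-0.2, 0.4, -8.3]
opening: 0.0116
grip_force: 60.0
```

```bash
sed -i "s/BIAS=-.003/BIAS=-.013/" plan.py
python3 plan.py 8 -10 -50 0 0 1.15
```

```text
t 13.45 grip 60.0 f [-0.2  0.4 -8.3] M [ 0.    0.07 -0.08] piv [0.5903 0.2017 0.1196] psi -0.0539 phi 0.0338 lean [0.0394 0.0774]
lean measured 0.0584 predicted 0.0135
pred lean [np.float64(0.024), np.float64(-0.015), np.float64(-0.025), np.float64(-0.02), np.float64(-0.008), np.float64(0.004), np.float64(0.011), np.float64(0.008)] end phi -0.018
[{"x": 0.2, "y": 2.1, "z": 0.1, "rx": 3.4, "ry": 0.0, "rz": 0.0}, {"x": 1.0, "y": -0.7, "z": 0.0, "rx": 5.2, "ry": 0.0, "rz": 0.0}, {"x": 2.8, "y": -9.7, "z": -0.3, "rx": 4.7, "ry": 0.0, "rz": 0.0}, {"x": 5.0, "y": -22.0, "z": -0.7, "rx": 3.5, "ry": 0.0, "rz": 0.0}, {"x": 7.2, "y": -34.2, "z": -1.2, "rx": 2.4, "ry": 0.0, "rz": 0.0}, {"x": 9.0, "y": -43.1, "z": -1.5, "rx": 1.9, "ry": 0.0, "rz": 0.0}, {"x": 9.8, "y": -47.3, "z": -1.6, "rx": 2.2, "ry": 0.0, "rz": 0.0}, {"x": 10.0, "y": -47.4, "z": -1.6, "rx": 3.0, "ry": 0.0, "rz": 0.0}]
```

Emit:
arm_command([
  {"x":0,"y":5.9,"z":0.4,"rx":6.9,"ry":0,"rz":0},
  {"x":0,"y":11.7,"z":1.4,"rx":13.8,"ry":0,"rz":0},
  {"x":0,"y":13.9,"z":2.0,"rx":16.4,"ry":0,"rz":0},
  {"x":0,"y":13.1,"z":1.8,"rx":15.4,"ry":0,"rz":0},
])

```text
time: 14.35
tool_pos: [0.4771, 0.2206, 0.1662]
tool_rot: [-2.909, -0.0, 3.09]
contact_force: [0.3, 0.9, -8.9]
opening: 0.0116
grip_force: 60.0
```

```bash
sed -i "s/; mask_lean(ps,piv,psi,M:=\[\])/; M=[]/" plan.py; python3 plan.py 4 0 0 0 0 1.1
```

```text
mask [] mark [-0.0824 -0.0732]
t 14.35 grip 60.0 f [ 0.3  0.9 -8.9] M [0.54 0.03 0.05] piv [0.59   0.2034 0.1182] psi -0.0518 phi -0.2328 lean [-0.0824 -0.0732]
lean measured -0.0778 predicted -0.0541
pred lean [np.float64(-0.106), np.float64(-0.037), np.float64(-0.011), np.float64(0.003)] end phi 0.045
[{"x": 0.0, "y": -5.9, "z": 0.4, "rx": -6.9, "ry": 0.0, "rz": 0.0}, {"x": 0.0, "y": -11.0, "z": 1.2, "rx": -12.9, "ry": 0.0, "rz": 0.0}, {"x": 0.0, "y": -12.9, "z": 1.7, "rx": -15.2, "ry": 0.0, "rz": 0.0}, {"x": 0.0, "y": -13.6, "z": 1.9, "rx": -16.1, "ry": 0.0, "rz": 0.0}]
```

Emit:
arm_command([
  {"x":0,"y":-5.9,"z":0.4,"rx":-6.9,"ry":0,"rz":0},
  {"x":0,"y":-11,"z":1.2,"rx":-12.9,"ry":0,"rz":0},
  {"x":0,"y":-12.9,"z":1.7,"rx":-15.2,"ry":0,"rz":0},
  {"x":0,"y":-13.6,"z":1.9,"rx":-16.1,"ry":0,"rz":0},
])

```text
time: 14.95
tool_pos: [0.4766, 0.2035, 0.1687]
tool_rot: [3.093, 0.0, 3.084]
contact_force: [0.2, -0.7, -8.2]
opening: 0.0117
grip_force: 60.0
```

```bash
python3 plan.py 5 0 0 0 0 1.1
```

```text
mask [] mark [0.023]
t 14.95 grip 60.0 f [ 0.2 -0.7 -8.2] M [-0.05  0.05  0.01] piv [0.5902 0.1994 0.1196] psi -0.0571 phi 0.0481 lean [0.023]
lean measured 0.023 predicted 0.0027
pred lean [np.float64(0.011), np.float64(0.006), np.float64(0.002), np.float64(0.0), np.float64(-0.001)] end phi -0.005
[{"x": 0.0, "y": 1.5, "z": 0.0, "rx": 1.8, "ry": 0.0, "rz": 0.0}, {"x": 0.0, "y": 2.0, "z": 0.0, "rx": 2.4, "ry": 0.0, "rz": 0.0}, {"x": 0.0, "y": 2.3, "z": 0.1, "rx": 2.7, "ry": 0.0, "rz": 0.0}, {"x": 0.0, "y": 2.4, "z": 0.1, "rx": 2.9, "ry": 0.0, "rz": 0.0}, {"x": 0.0, "y": 2.5, "z": 0.1, "rx": 2.9, "ry": 0.0, "rz": 0.0}]
```

Emit:
arm_command([
  {"x":0,"y":1.5,"z":0,"rx":1.8,"ry":0,"rz":0},
  {"x":0,"y":2.0,"z":0,"rx":2.4,"ry":0,"rz":0},
  {"x":0,"y":2.3,"z":0.1,"rx":2.7,"ry":0,"rz":0},
  {"x":0,"y":2.4,"z":0.1,"rx":2.9,"ry":0,"rz":0},
  {"x":0,"y":2.5,"z":0.1,"rx":2.9,"ry":0,"rz":0},
])

```text
time: 15.65
tool_pos: [0.4766, 0.2079, 0.1682]
tool_rot: [-3.138, -0.0, 3.088]
contact_force: [-0.6, -0.3, -8.5]
opening: 0.0116
grip_force: 60.0
```

```bash
python3 plan.py 7 -10 -70 0 0 1.1
```

```text
mask [] mark [0.0088 0.0224]
t 15.65 grip 60.0 f [-0.6 -0.3 -8.5] M [ 0.07  0.05 -0.01] piv [0.5901 0.2016 0.1189] psi -0.0539 phi -0.0034 lean [0.0088 0.0224]
lean measured 0.0156 predicted -0.0008
pred lean [np.float64(-0.009), np.float64(-0.024), np.float64(-0.025), np.float64(-0.009), np.float64(0.015), np.float64(0.033), np.float64(0.031)] end phi 0.012
[{"x": 0.2, "y": -0.9, "z": 0.0, "rx": 0.9, "ry": 0.0, "rz": 0.0}, {"x": 1.4, "y": -9.7, "z": 0.1, "rx": 0.4, "ry": 0.0, "rz": 0.0}, {"x": 3.7, "y": -26.6, "z": 0.1, "rx": -1.0, "ry": 0.0, "rz": 0.0}, {"x": 6.3, "y": -46.5, "z": 0.3, "rx": -2.7, "ry": 0.0, "rz": 0.0}, {"x": 8.6, "y": -62.8, "z": 0.4, "rx": -3.4, "ry": 0.0, "rz": 0.0}, {"x": 9.8, "y": -70.8, "z": 0.4, "rx": -2.8, "ry": 0.0, "rz": 0.0}, {"x": 10.0, "y": -70.8, "z": 0.4, "rx": -1.0, "ry": 0.0, "rz": 0.0}]
```

Emit:
arm_command([
  {"x":0.2,"y":-0.9,"z":0,"rx":0.9,"ry":0,"rz":0},
  {"x":1.4,"y":-9.7,"z":0.1,"rx":0.4,"ry":0,"rz":0},
  {"x":3.7,"y":-26.6,"z":0.1,"rx":-1.0,"ry":0,"rz":0},
  {"x":6.3,"y":-46.5,"z":0.3,"rx":-2.7,"ry":0,"rz":0},
  {"x":8.6,"y":-62.8,"z":0.4,"rx":-3.4,"ry":0,"rz":0},
  {"x":9.8,"y":-70.8,"z":0.4,"rx":-2.8,"ry":0,"rz":0},
  {"x":10,"y":-70.8,"z":0.4,"rx":-1.0,"ry":0,"rz":0},
])

```text
time: 16.55
tool_pos: [0.4627, 0.1359, 0.1682]
tool_rot: [3.129, -0.0, 3.085]
contact_force: [0.2, -0.3, -8.6]
opening: 0.0117
grip_force: 60.0
```

```bash
python3 plan.py 7 -5 -70 0 .02 1.1
```

```text
mask [] mark [0.1257 0.1243]
t 16.55 grip 60.0 f [ 0.2 -0.3 -8.6] M [ 0.05  0.07 -0.07] piv [0.5762 0.13   0.119 ] psi -0.0571 phi 0.0125 lean [0.1257 0.1243]
lean measured 0.125 predicted 0.0313
pred lean [np.float64(0.045), np.float64(-0.036), np.float64(-0.055), np.float64(-0.045), np.float64(-0.019), np.float64(0.004), np.float64(0.008)] end phi -0.055
[{"x": 0.1, "y": 4.2, "z": 0.3, "rx": 6.9, "ry": 0.0, "rz": 0.0}, {"x": 0.7, "y": -1.6, "z": 0.7, "rx": 10.3, "ry": 0.0, "rz": -0.2}, {"x": 1.9, "y": -18.9, "z": 0.3, "rx": 9.0, "ry": 0.0, "rz": -0.4}, {"x": 3.2, "y": -40.2, "z": -0.2, "rx": 6.4, "ry": 0.0, "rz": -0.7}, {"x": 4.3, "y": -58.2, "z": -0.6, "rx": 4.2, "ry": 0.0, "rz": -1.0}, {"x": 4.9, "y": -67.7, "z": -0.7, "rx": 3.3, "ry": 0.0, "rz": -1.1}, {"x": 5.0, "y": -69.0, "z": -0.7, "rx": 3.8, "ry": 0.0, "rz": -1.1}]
```

```bash
cat > fit.py <<'E'
import numpy as np
from scipy.optimize import least_squares
r=np.radians
# (t_meas, [scene, side raw lean], t_start, phi0, rx rows deg, lateral y mm(min-jerk total), t_next, next raw)
B=lambda *a:np.mean(a)
S=[ (11.65,B(-.0906,-.091),11.85,-.124,[-3.4,-6.9,-10.3,-11.8,-11.6,-11.0],0,12.45,B(-.0364,-.0248)),
 (12.45,B(-.0364,-.0248),12.65,.067,[],0,12.65,B(-.0308,-.0239)),
 (12.65,B(-.0308,-.0239),12.85,.067,[-2.1,-1.7,-.8,.2,1.1,1.9],0,13.45,B(.0524,.0904)),
 (13.45,B(.0524,.0904),13.65,.034,[],0,13.65,.115),
 (13.65,.115,13.95,.034,[6.9,13.8,16.4,15.4],0,14.35,-.0778),
 (14.35,-.0778,14.55,-.235,[-6.9,-12.9,-15.2,-16.1],0,14.95,.023),
 (14.95,.023,15.15,.046,[1.8,2.4,2.7,2.9,2.9],0,15.65,.0156),
 (15.65,.0156,15.85,-.0045,[.9,.4,-1,-2.7,-3.4,-2.8,-1.0],-.07,16.55,.125)]
def sim(p,s):
    G,k,ml,b,tau,dl=p; t0,m,ts,ph0,rx,lat,t1,_=s
    ph=np.r_[ph0,ph0-r(np.array(rx))] if rx else np.array([ph0,ph0]); tt=ts+.1*np.arange(len(ph)); N=len(rx) or 1
    th=m+b-ph0; w=G*(th+ph0)-k*th; dt=.005; t=t0+.025
    while t<t1+.025-1e-6:
        f=np.interp(t-dl,tt,ph); fd=(np.interp(t-dl,tt,ph)-np.interp(t-dl-.02,tt,ph))/.02
        u=(t-dl-ts)/(N*.1); a=lat*(60*u-180*u*u+120*u**3)/(N*.1)**2 if 0<u<1 else 0
        w=(w+dt/tau*(G*(th+f)-k*th+ml*a))/(1+dt/tau); th+=w*dt; t+=dt
    return th+np.interp(t-dl,tt,ph)-b
def res(p): return np.r_[[(sim(p,s)-s[-1])/.02 for s in S],(p-x0)/sg]
x0=np.array([2.75,1.23,.28,0,.05,.02]); sg=np.array([.8,.3,.06,.01,.015,.03])
if __name__=='__main__':
    f=least_squares(res,x0); print(f.x.round(3),f.cost); print([(round(sim(f.x,s),3),round(s[-1],3)) for s in S])
    print([(round(sim(x0,s),3)) for s in S])
E
python3 fit.py
```

```text
[3.07  1.327 0.251 0.009 0.047 0.014] 2.5333049735781987
[(np.float64(-0.039), np.float64(-0.031)), (np.float64(-0.019), np.float64(-0.027)), (np.float64(0.061), np.float64(0.071)), (np.float64(0.113), 0.115), (np.float64(-0.083), -0.078), (np.float64(0.032), 0.023), (np.float64(0.044), 0.016), (np.float64(0.108), 0.125)]
[np.float64(-0.031), np.float64(-0.023), np.float64(0.024), np.float64(0.104), np.float64(-0.117), np.float64(0.039), np.float64(0.016), np.float64(0.063)]
```

```bash
sed -i "s/I,MG,K,C,ML=.*/I,MG,K,C,ML=.0061,.40,.172,.13,.033/; s/BIAS=0/BIAS=.009/; s/(.75 if/(.85 if/" plan.py
FX=.14 BACK=1 TH=.134 DT=.18 python3 plan.py 4 0 0 0 0 1.1
```

```text
pred lean [np.float64(0.068), np.float64(-0.023), np.float64(-0.046), np.float64(-0.05)] end phi -0.183
[{"x": 0.0, "y": 6.9, "z": 0.5, "rx": 8.0, "ry": 0.0, "rz": 0.0}, {"x": 0.0, "y": 11.1, "z": 1.3, "rx": 13.0, "ry": 0.0, "rz": 0.0}, {"x": 0.0, "y": 10.9, "z": 1.2, "rx": 12.8, "ry": 0.0, "rz": 0.0}, {"x": 0.0, "y": 9.5, "z": 0.9, "rx": 11.2, "ry": 0.0, "rz": 0.0}]
```

```bash
FX=.14 BACK=1 TH=.134 DT=.18 python3 plan.py 8 0 0 0 0 1.1
```

```text
pred lean [np.float64(0.068), np.float64(-0.023), np.float64(-0.046), np.float64(-0.05), np.float64(-0.045), np.float64(-0.037), np.float64(-0.029), np.float64(-0.021)] end phi -0.057
[{"x": 0.0, "y": 6.9, "z": 0.5, "rx": 8.0, "ry": 0.0, "rz": 0.0}, {"x": 0.0, "y": 11.1, "z": 1.3, "rx": 13.0, "ry": 0.0, "rz": 0.0}, {"x": 0.0, "y": 10.9, "z": 1.2, "rx": 12.8, "ry": 0.0, "rz": 0.0}, {"x": 0.0, "y": 9.5, "z": 0.9, "rx": 11.2, "ry": 0.0, "rz": 0.0}, {"x": 0.0, "y": 7.7, "z": 0.6, "rx": 9.0, "ry": 0.0, "rz": 0.0}, {"x": 0.0, "y": 6.0, "z": 0.4, "rx": 7.0, "ry": 0.0, "rz": 0.0}, {"x": 0.0, "y": 4.5, "z": 0.2, "rx": 5.3, "ry": 0.0, "rz": 0.0}, {"x": 0.0, "y": 3.4, "z": 0.1, "rx": 4.0, "ry": 0.0, "rz": 0.0}]
```

Emit:
arm_command([
  {"x":0,"y":6.9,"z":0.5,"rx":8.0,"ry":0,"rz":0},
  {"x":0,"y":11.1,"z":1.3,"rx":13.0,"ry":0,"rz":0},
  {"x":0,"y":10.9,"z":1.2,"rx":12.8,"ry":0,"rz":0},
  {"x":0,"y":9.5,"z":0.9,"rx":11.2,"ry":0,"rz":0},
  {"x":0,"y":7.7,"z":0.6,"rx":9.0,"ry":0,"rz":0},
  {"x":0,"y":6.0,"z":0.4,"rx":7.0,"ry":0,"rz":0},
])

```text
time: 17.35
tool_pos: [0.463, 0.1436, 0.1677]
tool_rot: [-3.038, -0.0, 3.088]
contact_force: [0.1, 0.0, -9.0]
opening: 0.0118
grip_force: 60.0
```

```bash
python3 - <<'E'
from plan import *
c=st['cmd']; c['phi']=.0122-np.radians(7.0); st['th']=-.037-c['phi']; json.dump(st,open('st.json','w'))
E
python3 plan.py 6 0 0 0 0 1.1
```

```text
mask [] mark [-0.0243 -0.0071]
t 17.35 grip 60.0 f [ 0.1  0.  -9. ] M [0.24 0.12 0.04] piv [0.5763 0.1324 0.1187] psi -0.0538 phi -0.1039 lean [-0.0243 -0.0071]
lean measured -0.0157 predicted -0.037
pred lean [np.float64(-0.027), np.float64(-0.015), np.float64(-0.008), np.float64(-0.004), np.float64(-0.001), np.float64(-0.0)] end phi 0.001
[{"x": 0.0, "y": -3.0, "z": 0.1, "rx": -3.4, "ry": 0.0, "rz": 0.0}, {"x": 0.0, "y": -4.1, "z": 0.2, "rx": -4.8, "ry": 0.0, "rz": 0.0}, {"x": 0.0, "y": -4.8, "z": 0.2, "rx": -5.6, "ry": 0.0, "rz": 0.0}, {"x": 0.0, "y": -5.2, "z": 0.3, "rx": -6.1, "ry": 0.0, "rz": 0.0}, {"x": 0.0, "y": -5.4, "z": 0.3, "rx": -6.3, "ry": 0.0, "rz": 0.0}, {"x": 0.0, "y": -5.5, "z": 0.3, "rx": -6.4, "ry": 0.0, "rz": 0.0}]
```

Emit:
arm_command([
  {"x":0,"y":-3.0,"z":0.1,"rx":-3.4,"ry":0,"rz":0},
  {"x":0,"y":-4.1,"z":0.2,"rx":-4.8,"ry":0,"rz":0},
  {"x":0,"y":-4.8,"z":0.2,"rx":-5.6,"ry":0,"rz":0},
  {"x":0,"y":-5.2,"z":0.3,"rx":-6.1,"ry":0,"rz":0},
  {"x":0,"y":-5.4,"z":0.3,"rx":-6.3,"ry":0,"rz":0},
])

```text
time: 18.05
tool_pos: [0.4628, 0.1382, 0.168]
tool_rot: [3.14, -0.0, 3.087]
contact_force: [0.3, -0.1, -7.6]
opening: 0.0116
grip_force: 60.0
```

```bash
python3 - <<'E'
from plan import *
c=st['cmd']; c['phi']=.0025; st['th']=-.0035; json.dump(st,open('st.json','w'))
E
python3 plan.py 7 -3 -60 0 0.02 1.1
```

```text
mask [] mark [0.073]
t 18.05 grip 60.0 f [ 0.3 -0.1 -7.6] M [ 0.07  0.09 -0.01] piv [0.5763 0.1321 0.1188] psi -0.0542 phi 0.0019 lean [0.073]
lean measured 0.073 predicted -0.001
pred lean [np.float64(-0.005), np.float64(-0.026), np.float64(-0.03), np.float64(-0.017), np.float64(0.001), np.float64(0.014), np.float64(0.014)] end phi -0.014
[{"x": 0.1, "y": 1.9, "z": 0.1, "rx": 3.9, "ry": 0.0, "rz": 0.0}, {"x": 0.4, "y": -5.7, "z": 0.1, "rx": 3.9, "ry": 0.0, "rz": -0.2}, {"x": 1.1, "y": -20.6, "z": 0.0, "rx": 2.6, "ry": 0.0, "rz": -0.4}, {"x": 1.9, "y": -38.5, "z": -0.1, "rx": 1.0, "ry": 0.0, "rz": -0.7}, {"x": 2.5, "y": -53.2, "z": -0.1, "rx": 0.0, "ry": 0.0, "rz": -1.0}, {"x": 2.9, "y": -60.8, "z": -0.2, "rx": 0.1, "ry": 0.0, "rz": -1.1}, {"x": 3.0, "y": -61.5, "z": -0.1, "rx": 1.0, "ry": 0.0, "rz": -1.1}]
```

```bash
python3 - <<'E'
s=open('fit.py').read()
s=s.replace("-.07,16.55,.125)]","-.07,16.55,.125),\n (16.55,.125,16.75,.0122,[8,13,12.8,11.2,9,7],0,17.35,-.0247),\n (17.35,-.0247,17.55,-.11,[-3.4,-4.8,-5.6,-6.1,-6.3],0,18.05,.064)]")
s=s.replace("sg=np.array([.8,.3,.06,.01,.015,.03])","sg=np.array([.6,.3,.06,.03,.015,.02])")
open('fit.py','w').write(s)
E
python3 fit.py
```

```text
[2.996 1.266 0.262 0.013 0.047 0.016] 3.9794286147206535
[(np.float64(-0.026), np.float64(-0.031)), (np.float64(-0.019), np.float64(-0.027)), (np.float64(0.062), np.float64(0.071)), (np.float64(0.113), 0.115), (np.float64(-0.073), -0.078), (np.float64(0.044), 0.023), (np.float64(0.049), 0.016), (np.float64(0.114), 0.125), (np.float64(-0.026), -0.025), (np.float64(0.03), 0.064)]
[np.float64(-0.031), np.float64(-0.023), np.float64(0.024), np.float64(0.104), np.float64(-0.117), np.float64(0.039), np.float64(0.016), np.float64(0.063), np.float64(-0.066), np.float64(0.011)]
```

```bash
sed -i "s/I,MG,K,C,ML=.*/I,MG,K,C,ML=.0061,.39,.165,.13,.034/; s/BIAS=.009/BIAS=.013/; s/(.85 if len(L)==2 else .6)/(.75 if len(L)==2 else .6)/" plan.py
BACK=1 TH=.068 DT=.2 python3 plan.py 5 0 -25 0 0 1.1
```

```text
pred lean [np.float64(-0.005), np.float64(-0.03), np.float64(-0.03), np.float64(-0.014), np.float64(-0.004)] end phi -0.05
[{"x": 0.0, "y": 3.7, "z": 0.3, "rx": 6.0, "ry": 0.0, "rz": 0.0}, {"x": 0.0, "y": -2.6, "z": 0.3, "rx": 6.2, "ry": 0.0, "rz": 0.0}, {"x": 0.0, "y": -12.8, "z": 0.1, "rx": 4.9, "ry": 0.0, "rz": 0.0}, {"x": 0.0, "y": -20.5, "z": 0.0, "rx": 3.5, "ry": 0.0, "rz": 0.0}, {"x": 0.0, "y": -22.4, "z": 0.0, "rx": 3.0, "ry": 0.0, "rz": 0.0}]
```

Emit:
arm_command([
  {"x":0,"y":3.7,"z":0.3,"rx":6.0,"ry":0,"rz":0},
  {"x":0,"y":-2.6,"z":0.3,"rx":6.2,"ry":0,"rz":0},
  {"x":0,"y":-12.8,"z":0.1,"rx":4.9,"ry":0,"rz":0},
  {"x":0,"y":-20.5,"z":0,"rx":3.5,"ry":0,"rz":0},
  {"x":0,"y":-22.4,"z":0,"rx":3.0,"ry":0,"rz":0},
])

```text
time: 18.75
tool_pos: [0.4615, 0.115, 0.1679]
tool_rot: [-3.093, -0.0, 3.087]
contact_force: [0.2, -0.4, -9.6]
opening: 0.0113
grip_force: 60.0
```

```bash
python3 plan.py 6 0 -40 0 0 1.1
```

```text
mask [] mark [-0.0225  0.0027]
t 18.75 grip 60.0 f [ 0.2 -0.4 -9.6] M [0.11 0.04 0.01] piv [0.5748 0.1064 0.1188] psi -0.0548 phi -0.0489 lean [-0.0225  0.0027]
lean measured -0.0099 predicted -0.0039
pred lean [np.float64(-0.018), np.float64(-0.021), np.float64(-0.014), np.float64(0.002), np.float64(0.018), np.float64(0.02)] end phi 0.014
[{"x": 0.0, "y": -2.6, "z": 0.1, "rx": -1.4, "ry": 0.0, "rz": 0.0}, {"x": 0.0, "y": -10.4, "z": 0.5, "rx": -2.4, "ry": 0.0, "rz": 0.0}, {"x": 0.0, "y": -23.1, "z": 1.1, "rx": -3.6, "ry": 0.0, "rz": 0.0}, {"x": 0.0, "y": -35.5, "z": 1.7, "rx": -4.6, "ry": 0.0, "rz": 0.0}, {"x": 0.0, "y": -42.5, "z": 2.1, "rx": -4.6, "ry": 0.0, "rz": 0.0}, {"x": 0.0, "y": -43.1, "z": 2.1, "rx": -3.7, "ry": 0.0, "rz": 0.0}]
```

Emit:
arm_command([
  {"x":0,"y":-2.6,"z":0.1,"rx":-1.4,"ry":0,"rz":0},
  {"x":0,"y":-10.4,"z":0.5,"rx":-2.4,"ry":0,"rz":0},
  {"x":0,"y":-23.1,"z":1.1,"rx":-3.6,"ry":0,"rz":0},
  {"x":0,"y":-35.5,"z":1.7,"rx":-4.6,"ry":0,"rz":0},
  {"x":0,"y":-42.5,"z":2.1,"rx":-4.6,"ry":0,"rz":0},
  {"x":0,"y":-43.1,"z":2.1,"rx":-3.7,"ry":0,"rz":0},
])

```text
time: 19.55
tool_pos: [0.4594, 0.0721, 0.1681]
tool_rot: [3.129, 0.0, 3.086]
contact_force: [0.1, 1.0, -8.6]
opening: 0.0118
grip_force: 60.0
```

```bash
sed -i "s/L.append(a+BIAS)/L.append(a+BIAS+(.008 if p is ps[0] else -.008))/" plan.py; python3 plan.py 6 0 -40 0 .02 1.1
```

```text
mask [] mark [0.0548 0.0459]
t 19.55 grip 60.0 f [ 0.1  1.  -8.6] M [ 0.01  0.08 -0.02] piv [0.5729 0.0664 0.1189] psi -0.0558 phi 0.0129 lean [0.0548 0.0459]
lean measured 0.0503 predicted 0.0199
pred lean [np.float64(-0.003), np.float64(-0.023), np.float64(-0.024), np.float64(-0.01), np.float64(0.006), np.float64(0.011)] end phi -0.015
[{"x": 0.0, "y": 1.9, "z": 0.1, "rx": 4.0, "ry": 0.0, "rz": 0.0}, {"x": 0.0, "y": -5.3, "z": 0.0, "rx": 4.1, "ry": 0.0, "rz": -0.2}, {"x": 0.0, "y": -18.5, "z": -0.2, "rx": 3.0, "ry": 0.0, "rz": -0.6}, {"x": 0.0, "y": -31.9, "z": -0.5, "rx": 1.8, "ry": 0.0, "rz": -0.9}, {"x": 0.0, "y": -39.7, "z": -0.6, "rx": 1.3, "ry": 0.0, "rz": -1.1}, {"x": 0.0, "y": -40.8, "z": -0.6, "rx": 1.7, "ry": 0.0, "rz": -1.1}]
```

Emit:
arm_command([
  {"x":0,"y":1.9,"z":0.1,"rx":4.0,"ry":0,"rz":0},
  {"x":0,"y":-5.3,"z":0,"rx":4.1,"ry":0,"rz":-0.2},
  {"x":0,"y":-18.5,"z":-0.2,"rx":3.0,"ry":0,"rz":-0.6},
  {"x":0,"y":-31.9,"z":-0.5,"rx":1.8,"ry":0,"rz":-0.9},
  {"x":0,"y":-39.7,"z":-0.6,"rx":1.3,"ry":0,"rz":-1.1},
  {"x":0,"y":-40.8,"z":-0.6,"rx":1.7,"ry":0,"rz":-1.1},
])

```text
time: 20.35
tool_pos: [0.4571, 0.031, 0.1681]
tool_rot: [-3.127, 0.0, 3.105]
contact_force: [-0.2, -0.3, -9.4]
opening: 0.0117
grip_force: 60.0
```

```bash
sed -i "s/BIAS=.013/BIAS=.018/" plan.py; python3 plan.py 7 0 -55 0 .02 1.1
```

```text
mask [] mark [0.0666 0.0811]
t 20.35 grip 60.0 f [-0.2 -0.3 -9.4] M [0.08 0.07 0.02] piv [0.5706 0.0262 0.1189] psi -0.0362 phi -0.0149 lean [0.0666 0.0811]
lean measured 0.0738 predicted 0.0105
pred lean [np.float64(-0.009), np.float64(-0.032), np.float64(-0.036), np.float64(-0.024), np.float64(-0.006), np.float64(0.008), np.float64(0.009)] end phi -0.026
[{"x": 0.0, "y": 2.8, "z": 0.2, "rx": 4.9, "ry": 0.0, "rz": 0.0}, {"x": 0.0, "y": -4.1, "z": 0.3, "rx": 4.9, "ry": 0.0, "rz": -0.2}, {"x": 0.0, "y": -18.1, "z": 0.4, "rx": 3.4, "ry": 0.0, "rz": -0.4}, {"x": 0.0, "y": -34.9, "z": 0.6, "rx": 1.6, "ry": 0.0, "rz": -0.7}, {"x": 0.0, "y": -48.7, "z": 0.7, "rx": 0.3, "ry": 0.0, "rz": -1.0}, {"x": 0.0, "y": -55.9, "z": 0.8, "rx": 0.0, "ry": 0.0, "rz": -1.1}, {"x": 0.0, "y": -56.8, "z": 0.9, "rx": 0.6, "ry": 0.0, "rz": -1.1}]
```

```bash
python3 - <<'E'
s=open('fit.py').read()
s=s.replace("18.05,.064)]","""18.05,.064),
 (18.05,.060,18.25,.0025,[6,6.2,4.9,3.5,3.0],-.025,18.75,-.0229),
 (18.75,-.0229,18.95,-.05,[-1.4,-2.4,-3.6,-4.6,-4.6,-3.7],-.04,19.55,.0373),
 (19.55,.0373,19.75,.0145,[4,4.1,3,1.8,1.3,1.7],-.04,20.35,.0558)]""")
open('fit.py','w').write(s)
s=s.replace(".06,.03,.015,.02])",".3,.03,.015,.02])")
exec(s.replace("__name__=='__main__'","1"))
f=least_squares(res,x0); J=f.jac; print(np.sqrt(np.diag(np.linalg.inv(J.T@J))).round(3))
E
python3 fit.py
```

```text
[2.928 1.272 0.129 0.013 0.049 0.02 ] 5.808514046281004
[(np.float64(-0.022), np.float64(-0.031)), (np.float64(-0.018), np.float64(-0.027)), (np.float64(0.061), np.float64(0.071)), (np.float64(0.112), 0.115), (np.float64(-0.078), -0.078), (np.float64(0.043), 0.023), (np.float64(0.047), 0.016), (np.float64(0.133), 0.125), (np.float64(-0.028), -0.025), (np.float64(0.029), 0.064), (np.float64(0.004), -0.023), (np.float64(0.023), 0.037), (np.float64(0.033), 0.056)]
[np.float64(-0.031), np.float64(-0.023), np.float64(0.024), np.float64(0.104), np.float64(-0.117), np.float64(0.039), np.float64(0.016), np.float64(0.063), np.float64(-0.066), np.float64(0.011), np.float64(-0.032), np.float64(-0.016), np.float64(-0.015)]
[0.169 0.089 0.113 0.004 0.014 0.016]
[2.974 1.286 0.244 0.015 0.048 0.018] 6.532760556790358
[(np.float64(-0.018), np.float64(-0.031)), (np.float64(-0.017), np.float64(-0.027)), (np.float64(0.069), np.float64(0.071)), (np.float64(0.113), 0.115), (np.float64(-0.073), -0.078), (np.float64(0.045), 0.023), (np.float64(0.052), 0.016), (np.float64(0.122), 0.125), (np.float64(-0.025), -0.025), (np.float64(0.033), 0.064), (np.float64(0.0), -0.023), (np.float64(0.017), 0.037), (np.float64(0.027), 0.056)]
[np.float64(-0.031), np.float64(-0.023), np.float64(0.024), np.float64(0.104), np.float64(-0.117), np.float64(0.039), np.float64(0.016), np.float64(0.063), np.float64(-0.066), np.float64(0.011), np.float64(-0.032), np.float64(-0.016), np.float64(-0.015)]
```

```bash
sed -i "s/I,MG,K,C,ML=.*/I,MG,K,C,ML=.0063,.385,.167,.13,.026/; s/BIAS=.018/BIAS=.016/; s/(.75 if len(L)==2 else .6)/(.9 if len(L)==2 else .8)/" plan.py
BACK=1 TH=.072 DT=.19 python3 plan.py 7 0 -55 0 .02 1.15
```

```text
pred lean [np.float64(-0.013), np.float64(-0.039), np.float64(-0.044), np.float64(-0.032), np.float64(-0.015), np.float64(-0.002), np.float64(0.001)] end phi -0.03
[{"x": 0.0, "y": 4.0, "z": 0.3, "rx": 6.3, "ry": 0.0, "rz": 0.0}, {"x": 0.0, "y": -2.8, "z": 0.4, "rx": 6.4, "ry": 0.0, "rz": -0.2}, {"x": 0.0, "y": -16.8, "z": 0.5, "rx": 5.0, "ry": 0.0, "rz": -0.4}, {"x": 0.0, "y": -33.7, "z": 0.6, "rx": 2.9, "ry": 0.0, "rz": -0.7}, {"x": 0.0, "y": -47.8, "z": 0.8, "rx": 1.4, "ry": 0.0, "rz": -1.0}, {"x": 0.0, "y": -55.3, "z": 0.9, "rx": 0.7, "ry": 0.0, "rz": -1.1}, {"x": 0.0, "y": -56.5, "z": 0.9, "rx": 0.9, "ry": 0.0, "rz": -1.1}]
```

Emit:
arm_command([
  {"x":0,"y":4.0,"z":0.3,"rx":6.3,"ry":0,"rz":0},
  {"x":0,"y":-2.8,"z":0.4,"rx":6.4,"ry":0,"rz":-0.2},
  {"x":0,"y":-16.8,"z":0.5,"rx":5.0,"ry":0,"rz":-0.4},
  {"x":0,"y":-33.7,"z":0.6,"rx":2.9,"ry":0,"rz":-0.7},
  {"x":0,"y":-47.8,"z":0.8,"rx":1.4,"ry":0,"rz":-1.0},
  {"x":0,"y":-55.3,"z":0.9,"rx":0.7,"ry":0,"rz":-1.1},
  {"x":0,"y":-56.5,"z":0.9,"rx":0.9,"ry":0,"rz":-1.1},
])

```text
time: 21.25
tool_pos: [0.4551, -0.0256, 0.1681]
tool_rot: [-3.112, 0.0, 3.125]
contact_force: [-0.5, 0.5, -8.2]
opening: 0.0115
grip_force: 60.0
```

```bash
python3 plan.py 7 0 -55 0 .02 1.15
```

```text
mask [] mark [-0.0382 -0.0531]
t 21.25 grip 60.0 f [-0.5  0.5 -8.2] M [ 0.09  0.1  -0.05] piv [ 0.5688 -0.029   0.1189] psi -0.0168 phi -0.03 lean [-0.0382 -0.0531]
lean measured -0.0456 predicted 0.001
pred lean [np.float64(-0.009), np.float64(-0.002), np.float64(0.005), np.float64(0.014), np.float64(0.024), np.float64(0.029), np.float64(0.023)] end phi 0.023
[{"x": 0.0, "y": -4.8, "z": 0.2, "rx": -4.0, "ry": 0.0, "rz": 0.0}, {"x": 0.0, "y": -12.5, "z": 0.4, "rx": -5.0, "ry": 0.0, "rz": -0.2}, {"x": 0.0, "y": -25.9, "z": 0.9, "rx": -5.6, "ry": 0.0, "rz": -0.4}, {"x": -0.1, "y": -41.2, "z": 1.3, "rx": -5.9, "ry": 0.0, "rz": -0.7}, {"x": -0.1, "y": -53.7, "z": 1.7, "rx": -5.5, "ry": 0.0, "rz": -1.0}, {"x": -0.1, "y": -59.8, "z": 1.8, "rx": -4.5, "ry": 0.0, "rz": -1.1}, {"x": 0.0, "y": -59.9, "z": 1.8, "rx": -3.1, "ry": 0.0, "rz": -1.1}]
```

Emit:
arm_command([
  {"x":0,"y":-4.8,"z":0.2,"rx":-4.0,"ry":0,"rz":0},
  {"x":0,"y":-12.5,"z":0.4,"rx":-5.0,"ry":0,"rz":-0.2},
  {"x":0,"y":-25.9,"z":0.9,"rx":-5.6,"ry":0,"rz":-0.4},
  {"x":-0.1,"y":-41.2,"z":1.3,"rx":-5.9,"ry":0,"rz":-0.7},
  {"x":-0.1,"y":-53.7,"z":1.7,"rx":-5.5,"ry":0,"rz":-1.0},
  {"x":-0.1,"y":-59.8,"z":1.8,"rx":-4.5,"ry":0,"rz":-1.1},
  {"x":0,"y":-59.9,"z":1.8,"rx":-3.1,"ry":0,"rz":-1.1},
])

```text
time: 22.15
tool_pos: [0.4542, -0.0849, 0.1681]
tool_rot: [3.121, -0.0, -3.139]
contact_force: [-0.9, 0.2, -8.5]
opening: 0.0116
grip_force: 60.0
```

```bash
python3 plan.py 7 0 -55 0 .02 1.15
```

```text
mask [] mark [0.0125 0.0047]
t 22.15 grip 60.0 f [-0.9  0.2 -8.5] M [-0.03  0.1  -0.01] piv [ 0.5679 -0.0836  0.1189] psi 0.0023 phi 0.0209 lean [0.0125 0.0047]
lean measured 0.0086 predicted 0.0233
pred lean [np.float64(0.001), np.float64(-0.009), np.float64(-0.01), np.float64(-0.002), np.float64(0.01), np.float64(0.017), np.float64(0.015)] end phi 0.002
[{"x": 0.0, "y": -0.2, "z": 0.0, "rx": 1.3, "ry": 0.0, "rz": 0.0}, {"x": 0.0, "y": -7.1, "z": -0.2, "rx": 1.4, "ry": 0.0, "rz": -0.2}, {"x": 0.0, "y": -20.4, "z": -0.5, "rx": 0.8, "ry": 0.0, "rz": -0.4}, {"x": 0.0, "y": -36.1, "z": -0.8, "rx": 0.1, "ry": 0.0, "rz": -0.7}, {"x": 0.0, "y": -49.1, "z": -1.1, "rx": -0.2, "ry": 0.0, "rz": -1.0}, {"x": 0.0, "y": -55.7, "z": -1.3, "rx": 0.2, "ry": 0.0, "rz": -1.1}, {"x": 0.0, "y": -56.2, "z": -1.3, "rx": 1.2, "ry": 0.0, "rz": -1.1}]
```

Emit:
arm_command([
  {"x":0,"y":-0.2,"z":0,"rx":1.3,"ry":0,"rz":0},
  {"x":0,"y":-7.1,"z":-0.2,"rx":1.4,"ry":0,"rz":-0.2},
  {"x":0,"y":-20.4,"z":-0.5,"rx":0.8,"ry":0,"rz":-0.4},
  {"x":0,"y":-36.1,"z":-0.8,"rx":0.1,"ry":0,"rz":-0.7},
  {"x":0,"y":-49.1,"z":-1.1,"rx":-0.2,"ry":0,"rz":-1.0},
  {"x":0,"y":-55.7,"z":-1.3,"rx":0.2,"ry":0,"rz":-1.1},
  {"x":0,"y":-56.2,"z":-1.3,"rx":1.2,"ry":0,"rz":-1.1},
])

```text
time: 23.05
tool_pos: [0.4544, -0.1417, 0.1681]
tool_rot: [3.141, -0.0, -3.121]
contact_force: [0.4, 0.4, -8.6]
opening: 0.0119
grip_force: 60.0
```

```bash
python3 plan.py 7 -3 -60 0 .02 1.15
```

```text
mask [] mark [-0.0764]
t 23.05 grip 60.0 f [ 0.4  0.4 -8.6] M [ 0.04  0.06 -0.03] piv [ 0.568  -0.1393  0.1189] psi 0.0208 phi 0.0005 lean [-0.0764]
lean measured -0.0764 predicted 0.0147
pred lean [np.float64(0.0), np.float64(0.01), np.float64(0.017), np.float64(0.026), np.float64(0.034), np.float64(0.037), np.float64(0.029)] end phi 0.035
[{"x": 0.1, "y": -5.8, "z": 0.2, "rx": -5.1, "ry": 0.0, "rz": 0.0}, {"x": 0.4, "y": -14.1, "z": 0.2, "rx": -5.9, "ry": 0.0, "rz": -0.2}, {"x": 1.1, "y": -28.2, "z": 0.2, "rx": -6.1, "ry": 0.0, "rz": -0.4}, {"x": 1.8, "y": -44.5, "z": 0.2, "rx": -5.9, "ry": 0.0, "rz": -0.7}, {"x": 2.5, "y": -57.7, "z": 0.1, "rx": -5.2, "ry": 0.0, "rz": -1.0}, {"x": 2.8, "y": -64.0, "z": 0.0, "rx": -3.7, "ry": 0.0, "rz": -1.1}, {"x": 2.9, "y": -63.9, "z": -0.1, "rx": -1.9, "ry": 0.0, "rz": -1.1}]
```

```bash
sed -i "s/BIAS=.016/BIAS=.004/" plan.py
BACK=1 TH=-.078 DT=.19 python3 plan.py 5 0 -20 0 0 1.1
```

```text
pred lean [np.float64(-0.003), np.float64(0.014), np.float64(0.026), np.float64(0.035), np.float64(0.035)] end phi 0.089
[{"x": 0.0, "y": -6.8, "z": 0.3, "rx": -6.6, "ry": 0.0, "rz": 0.0}, {"x": 0.0, "y": -12.8, "z": 0.4, "rx": -7.5, "ry": 0.0, "rz": 0.0}, {"x": 0.0, "y": -20.0, "z": 0.4, "rx": -7.4, "ry": 0.0, "rz": 0.0}, {"x": 0.0, "y": -24.4, "z": 0.3, "rx": -6.5, "ry": 0.0, "rz": 0.0}, {"x": 0.0, "y": -24.3, "z": 0.1, "rx": -5.0, "ry": 0.0, "rz": 0.0}]
```

Emit:
arm_command([
  {"x":0,"y":-6.8,"z":0.3,"rx":-6.6,"ry":0,"rz":0},
  {"x":0,"y":-12.8,"z":0.4,"rx":-7.5,"ry":0,"rz":0},
  {"x":0,"y":-20,"z":0.4,"rx":-7.4,"ry":0,"rz":0},
  {"x":0,"y":-24.4,"z":0.3,"rx":-6.5,"ry":0,"rz":0},
  {"x":0,"y":-24.3,"z":0.1,"rx":-5.0,"ry":0,"rz":0},
])

```text
time: 23.75
tool_pos: [0.4549, -0.1655, 0.168]
tool_rot: [3.056, -0.0, -3.12]
contact_force: [-0.4, -0.1, -8.3]
opening: 0.0121
grip_force: 60.0
```

```bash
sed -i "s/        r=mk(p,'lever_knob')/        r=mk(p,'lever_knob') or mk(p,'lever_knob')/; s/L=\[\]; M=\[\]/L=[]; M=[]/" plan.py; python3 plan.py 6 0 -40 0 .01 1.1
```

```text
mask [] mark [0.0193 0.0113]
t 23.75 grip 60.0 f [-0.4 -0.1 -8.3] M [-0.13  0.11  0.04] piv [ 0.5684 -0.1588  0.1189] psi 0.0215 phi 0.086 lean [0.0193 0.0113]
lean measured 0.0153 predicted 0.0347
pred lean [np.float64(0.016), np.float64(0.002), np.float64(-0.001), np.float64(0.007), np.float64(0.016), np.float64(0.016)] end phi 0.012
[{"x": 0.0, "y": 0.9, "z": -0.1, "rx": 2.7, "ry": 0.0, "rz": 0.0}, {"x": 0.0, "y": -5.6, "z": -0.7, "rx": 3.5, "ry": 0.0, "rz": -0.1}, {"x": 0.0, "y": -17.5, "z": -1.7, "rx": 3.5, "ry": 0.0, "rz": -0.3}, {"x": 0.0, "y": -29.6, "z": -2.8, "rx": 3.3, "ry": 0.0, "rz": -0.5}, {"x": 0.0, "y": -36.5, "z": -3.4, "rx": 3.5, "ry": 0.0, "rz": -0.6}, {"x": 0.0, "y": -37.2, "z": -3.5, "rx": 4.4, "ry": 0.0, "rz": -0.6}]
```

Emit:
arm_command([
  {"x":0,"y":0.9,"z":-0.1,"rx":2.7,"ry":0,"rz":0},
  {"x":0,"y":-5.6,"z":-0.7,"rx":3.5,"ry":0,"rz":-0.1},
  {"x":0,"y":-17.5,"z":-1.7,"rx":3.5,"ry":0,"rz":-0.3},
  {"x":0,"y":-29.6,"z":-2.8,"rx":3.3,"ry":0,"rz":-0.5},
  {"x":0,"y":-36.5,"z":-3.4,"rx":3.5,"ry":0,"rz":-0.6},
  {"x":0,"y":-37.2,"z":-3.5,"rx":4.4,"ry":0,"rz":-0.6},
])

```text
time: 24.55
tool_pos: [0.4557, -0.2042, 0.1681]
tool_rot: [3.13, 0.001, -3.111]
contact_force: [-0.4, 0.5, -8.7]
opening: 0.0117
grip_force: 60.0
```

```bash
python3 plan.py 6 0 -35 0 .01 1.1
```

```text
mask [] mark [0.0027 0.006 ]
t 24.55 grip 60.0 f [-0.4  0.5 -8.7] M [-0.02  0.04 -0.  ] piv [ 0.5693 -0.2001  0.1189] psi 0.0304 phi 0.0115 lean [0.0027 0.006 ]
lean measured 0.0043 predicted 0.0163
pred lean [np.float64(-0.001), np.float64(-0.008), np.float64(-0.007), np.float64(0.002), np.float64(0.012), np.float64(0.013)] end phi 0.008
[{"x": 0.0, "y": -0.7, "z": 0.0, "rx": 0.7, "ry": 0.0, "rz": 0.0}, {"x": 0.0, "y": -7.1, "z": -0.1, "rx": 0.6, "ry": 0.0, "rz": -0.1}, {"x": 0.0, "y": -18.0, "z": -0.2, "rx": 0.1, "ry": 0.0, "rz": -0.3}, {"x": 0.0, "y": -28.9, "z": -0.4, "rx": -0.4, "ry": 0.0, "rz": -0.5}, {"x": 0.0, "y": -35.2, "z": -0.4, "rx": -0.4, "ry": 0.0, "rz": -0.6}, {"x": 0.0, "y": -35.9, "z": -0.4, "rx": 0.2, "ry": 0.0, "rz": -0.6}]
```

Very well balanced. Continuing.

Emit:
arm_command([
  {"x":0,"y":-0.7,"z":0,"rx":0.7,"ry":0,"rz":0},
  {"x":0,"y":-7.1,"z":-0.1,"rx":0.6,"ry":0,"rz":-0.1},
  {"x":0,"y":-18,"z":-0.2,"rx":0.1,"ry":0,"rz":-0.3},
  {"x":0,"y":-28.9,"z":-0.4,"rx":-0.4,"ry":0,"rz":-0.5},
  {"x":0,"y":-35.2,"z":-0.4,"rx":-0.4,"ry":0,"rz":-0.6},
  {"x":0,"y":-35.9,"z":-0.4,"rx":0.2,"ry":0,"rz":-0.6},
])

```text
time: 25.35
tool_pos: [0.4569, -0.2398, 0.1681]
tool_rot: [3.134, 0.001, -3.1]
contact_force: [0.1, 0.7, -8.5]
opening: 0.0117
grip_force: 60.0
```

```bash
python3 plan.py 6 0 -27 0 .004 1.1
```

```text
mask [] mark [0.0021 0.0012]
t 25.35 grip 60.0 f [ 0.1  0.7 -8.5] M [0.03 0.1  0.  ] piv [ 0.5705 -0.2347  0.1189] psi 0.0414 phi 0.008 lean [0.0021 0.0012]
lean measured 0.0016 predicted 0.013
pred lean [np.float64(-0.001), np.float64(-0.006), np.float64(-0.005), np.float64(0.002), np.float64(0.009), np.float64(0.01)] end phi 0.007
[{"x": 0.0, "y": -0.7, "z": 0.0, "rx": 0.3, "ry": 0.0, "rz": 0.0}, {"x": 0.0, "y": -5.5, "z": 0.0, "rx": 0.3, "ry": 0.0, "rz": 0.0}, {"x": 0.0, "y": -13.9, "z": -0.1, "rx": -0.2, "ry": 0.0, "rz": -0.1}, {"x": 0.0, "y": -22.1, "z": -0.2, "rx": -0.5, "ry": 0.0, "rz": -0.2}, {"x": 0.0, "y": -26.9, "z": -0.2, "rx": -0.5, "ry": 0.0, "rz": -0.2}, {"x": 0.0, "y": -27.4, "z": -0.2, "rx": 0.0, "ry": 0.0, "rz": -0.2}]
```

Emit:
arm_command([
  {"x":0,"y":-0.7,"z":0,"rx":0.3,"ry":0,"rz":0},
  {"x":0,"y":-5.5,"z":0,"rx":0.3,"ry":0,"rz":0},
  {"x":0,"y":-13.9,"z":-0.1,"rx":-0.2,"ry":0,"rz":-0.1},
  {"x":0,"y":-22.1,"z":-0.2,"rx":-0.5,"ry":0,"rz":-0.2},
  {"x":0,"y":-26.9,"z":-0.2,"rx":-0.5,"ry":0,"rz":-0.2},
  {"x":0,"y":-27.4,"z":-0.2,"rx":0,"ry":0,"rz":-0.2},
])

```text
time: 26.15
tool_pos: [0.4581, -0.2668, 0.168]
tool_rot: [3.133, 0.001, -3.096]
contact_force: [-0.5, -0.7, -7.6]
opening: 0.0116
grip_force: 60.0
```

```bash
python3 plan.py 6 15 0 -8 0 1.1
```

```text
mask [] mark [0.0408 0.0396]
t 26.15 grip 60.0 f [-0.5 -0.7 -7.6] M [-0.01  0.08 -0.01] piv [ 0.5716 -0.2612  0.1189] psi 0.0453 phi 0.0081 lean [0.0408 0.0396]
lean measured 0.0402 predicted 0.0104
pred lean [np.float64(0.002), np.float64(-0.008), np.float64(-0.012), np.float64(-0.012), np.float64(-0.011), np.float64(-0.009)] end phi -0.027
[{"x": -0.5, "y": 2.8, "z": 0.4, "rx": 3.3, "ry": 0.0, "rz": 0.0}, {"x": -3.1, "y": 3.1, "z": 1.8, "rx": 3.7, "ry": 0.0, "rz": 0.0}, {"x": -7.5, "y": 2.9, "z": 4.1, "rx": 3.4, "ry": 0.0, "rz": 0.0}, {"x": -11.9, "y": 2.5, "z": 6.4, "rx": 3.0, "ry": 0.0, "rz": 0.0}, {"x": -14.5, "y": 2.0, "z": 7.8, "rx": 2.4, "ry": 0.0, "rz": 0.0}, {"x": -15.0, "y": 1.6, "z": 8.0, "rx": 2.0, "ry": 0.0, "rz": 0.0}]
```

Emit:
arm_command([
  {"x":-0.5,"y":2.8,"z":0.4,"rx":3.3,"ry":0,"rz":0},
  {"x":-3.1,"y":3.1,"z":1.8,"rx":3.7,"ry":0,"rz":0},
  {"x":-7.5,"y":2.9,"z":4.1,"rx":3.4,"ry":0,"rz":0},
  {"x":-11.9,"y":2.5,"z":6.4,"rx":3.0,"ry":0,"rz":0},
  {"x":-14.5,"y":2.0,"z":7.8,"rx":2.4,"ry":0,"rz":0},
  {"x":-15,"y":1.6,"z":8,"rx":2.0,"ry":0,"rz":0},
])

```text
time: 26.95
tool_pos: [0.4734, -0.2634, 0.1598]
tool_rot: [-3.117, 0.0, -3.095]
contact_force: [-0.6, 0.3, -8.7]
opening: 0.0118
grip_force: 60.0
```

```bash
python3 plan.py 7 76 0 0 0 1.1
```

```text
mask [] mark [0.0239 0.0199]
t 26.95 grip 60.0 f [-0.6  0.3 -8.7] M [0.07 0.07 0.01] piv [ 0.587  -0.2593  0.1106] psi 0.0468 phi -0.0249 lean [0.0239 0.0199]
lean measured 0.0219 predicted -0.0088
pred lean [np.float64(-0.006), np.float64(-0.01), np.float64(-0.011), np.float64(-0.009), np.float64(-0.008), np.float64(-0.006), np.float64(-0.005)] end phi -0.013
[{"x": -1.8, "y": 1.0, "z": 0.0, "rx": 1.2, "ry": 0.0, "rz": 0.0}, {"x": -11.0, "y": 0.9, "z": 0.0, "rx": 1.1, "ry": 0.0, "rz": 0.0}, {"x": -28.0, "y": 0.6, "z": 0.0, "rx": 0.7, "ry": 0.0, "rz": 0.0}, {"x": -48.0, "y": 0.2, "z": 0.0, "rx": 0.3, "ry": 0.0, "rz": 0.0}, {"x": -65.0, "y": -0.1, "z": 0.0, "rx": -0.2, "ry": 0.0, "rz": 0.0}, {"x": -74.2, "y": -0.4, "z": 0.0, "rx": -0.5, "ry": 0.0, "rz": 0.0}, {"x": -76.0, "y": -0.7, "z": 0.0, "rx": -0.8, "ry": 0.0, "rz": 0.0}]
```

Emit:
arm_command([
  {"x":-1.8,"y":1.0,"z":0,"rx":1.2,"ry":0,"rz":0},
  {"x":-11,"y":0.8,"z":0,"rx":1.1,"ry":0,"rz":0},
  {"x":-28,"y":0.2,"z":0,"rx":0.7,"ry":0,"rz":0},
  {"x":-48,"y":-0.5,"z":0,"rx":0.3,"ry":0,"rz":0},
  {"x":-65,"y":-1.1,"z":0,"rx":-0.2,"ry":0,"rz":0},
  {"x":-74.2,"y":-1.5,"z":0,"rx":-0.5,"ry":0,"rz":0},
  {"x":-76,"y":-1.8,"z":0,"rx":-0.8,"ry":0,"rz":0},
])

```text
time: 27.85
tool_pos: [0.55, -0.261, 0.16]
tool_rot: [-3.13, 0.001, -3.094]
contact_force: [0.3, 0.4, -8.7]
opening: 0.0116
grip_force: 60.0
```

Run:
```python
from plan import *
d=np.array(st['d']); o,piv,psi,phi,L=measure(d); print(o['time'],piv,psi,phi,L,o['contact_force'])
p=shot('side','side3'); q=shot('scene','scene3')
print([mk(x,n) for x in (p,q) for n in ('bench_stand_fork','bench_stand_nest','shifter_pivot','lever_rod')], o['tool_pos']+R.from_euler('xyz',o['tool_rot']).apply(d+[.13,0,0]))
print(observe()['time'])
a=np.vstack([cv2.resize(x['pixels'][s],(600,300)) for x,s in ((p,np.s_[60:180,180:420]),(q,np.s_[180:310,130:390]))]); cv2.imwrite('pics/c3.png',a)
```

```text
mask [] mark [0.0525 0.0668]
27.85 [ 0.66362316 -0.25619589  0.11085198] 0.04788804756618882 -0.012036334873073552 [np.float64(0.052472144053621654), np.float64(0.06681041355675102)] [ 0.30550445  0.35311202 -8.72272211]
[([0.6638, -0.2554, 0.1809], 0.87), ([0.5334, -0.2643, 0.0502], 0.86), None, ([0.6608, -0.2638, 0.2044], 0.79), ([0.6638, -0.2583, 0.1764], 0.69), ([0.5337, -0.2618, 0.0503], 0.71), ([0.6602, -0.2603, 0.1108], 0.93), ([0.6585, -0.2654, 0.2074], 0.85)] [ 0.53377223 -0.26241895  0.11075354]
28.55
```

View pics/c3.png

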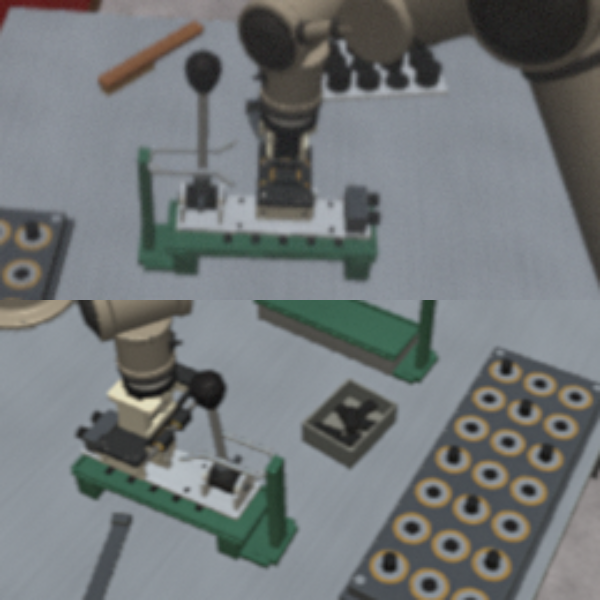

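The crop shows the shifter above the bench nest, with the lever (203,130, top half) between the prongs and leaning on the -y prong. The marks agree with the kinematics to 1–2 mm. Next I'll level the base and lower it.

Emit:
arm_command([
  {"x":0,"y":-0.3,"z":1,"rx":-0.3,"ry":0,"rz":0},
  {"x":0,"y":-0.6,"z":4,"rx":-0.7,"ry":0,"rz":0},
  {"x":0,"y":-0.6,"z":8,"rx":-0.7,"ry":0,"rz":0},
  {"x":0,"y":-0.6,"z":12,"rx":-0.7,"ry":0,"rz":0},
  {"x":0,"y":-0.6,"z":16,"rx":-0.7,"ry":0,"rz":0},
  {"x":0,"y":-0.6,"z":19,"rx":-0.7,"ry":0,"rz":0},
  {"x":0,"y":-0.6,"z":21,"rx":-0.7,"ry":0,"rz":0},
  {"x":0,"y":-0.6,"z":22,"rx":-0.7,"ry":0,"rz":0},
  {"x":0,"y":-0.6,"z":23,"rx":-0.7,"ry":0,"rz":0},
  {"x":0,"y":-0.6,"z":24,"rx":-0.7,"ry":0,"rz":0},
  {"x":0,"y":-0.6,"z":24,"rx":-0.7,"ry":0,"rz":0},
])

```text
time: 29.65
tool_pos: [0.549, -0.2623, 0.1361]
tool_rot: [3.141, 0.0, -3.095]
contact_force: [0.9, -0.8, -8.9]
opening: 0.0116
grip_force: 60.0
```

Run:
```python
from plan import *
d=np.array(st['d']); o,piv,psi,phi,L=measure(d); print(o['time'],piv,psi,phi,L,o['contact_force'],o['tool_pos'],o['tool_rot'])
```

```text
mask [] mark [0.113  0.1072]
29.65 [ 0.66255896 -0.25695206  0.08697146] 0.04683645376112468 0.00012348214726921633 [np.float64(0.11299725777118255), np.float64(0.10722407841744278)] [ 0.85985612 -0.77205026 -8.93532686] [ 0.54901525 -0.26228002  0.13614978] [ 3.14146917e+00  3.23833133e-04 -3.09475620e+00]
```

Emit:
arm_command([
  {"x":0,"y":0,"z":0.5,"rx":0,"ry":0,"rz":0},
  {"x":0,"y":0,"z":1.0,"rx":0,"ry":0,"rz":0},
  {"x":0,"y":0,"z":1.5,"rx":0,"ry":0,"rz":0},
  {"x":0,"y":0,"z":2.0,"rx":0,"ry":0,"rz":0},
  {"x":0,"y":0,"z":2.4,"rx":0,"ry":0,"rz":0},
  {"x":0,"y":0,"z":2.4,"rx":0,"ry":0,"rz":0},
])

```text
time: 30.45
tool_pos: [0.549, -0.2623, 0.1337]
tool_rot: [3.141, 0.0, -3.095]
contact_force: [-0.2, 0.6, -7.6]
opening: 0.0114
grip_force: 60.0
```

Emit:
arm_command([
  {"x":0,"y":0,"z":0.3,"rx":0,"ry":0,"rz":0},
  {"x":0,"y":0,"z":0.6,"rx":0,"ry":0,"rz":0},
  {"x":0,"y":0,"z":0.9,"rx":0,"ry":0,"rz":0},
  {"x":0,"y":0,"z":0.9,"rx":0,"ry":0,"rz":0},
])

```text
time: 30.85
tool_pos: [0.5491, -0.2623, 0.1333]
tool_rot: [-3.142, 0.001, -3.095]
contact_force: [-1.5, 0.9, -4.7]
opening: 0.0116
grip_force: 60.0
```

Emit:
arm_command([
  {"x":0,"y":0,"z":0.3,"rx":0,"ry":0,"rz":0},
  {"x":0,"y":0,"z":0.6,"rx":0,"ry":0,"rz":0},
  {"x":0,"y":0,"z":0.6,"rx":0,"ry":0,"rz":0},
  {"x":0,"y":0,"z":0.6,"rx":0,"ry":0,"rz":0},
])

```text
time: 31.25
tool_pos: [0.5491, -0.2623, 0.1332]
tool_rot: [-3.141, 0.001, -3.095]
contact_force: [-5.6, 2.6, 5.1]
opening: 0.0118
grip_force: 60.0
```

Emit:
arm_command([
  {"x":0,"y":0,"z":0,"rx":0,"ry":0,"rz":0},
  {"x":0,"y":0,"z":0,"rx":0,"ry":0,"rz":0},
  {"x":0,"y":0,"z":0,"rx":0,"ry":0,"rz":0},
  {"x":0,"y":0,"z":0,"rx":0,"ry":0,"rz":0},
  {"x":0,"y":0,"z":0,"rx":0,"ry":0,"rz":0},
], squeeze=5)

```text
time: 31.75
tool_pos: [0.5491, -0.2623, 0.1332]
tool_rot: [-3.141, 0.001, -3.095]
contact_force: [-4.3, 2.6, 4.7]
opening: 0.0118
grip_force: 5.0
```

Emit:
arm_command([
  {"x":0,"y":0,"z":0,"rx":0,"ry":0,"rz":0},
  {"x":0,"y":0,"z":0,"rx":0,"ry":0,"rz":0},
  {"x":0,"y":0,"z":0,"rx":0,"ry":0,"rz":0},
  {"x":0,"y":0,"z":0,"rx":0,"ry":0,"rz":0},
  {"x":0,"y":0,"z":0,"rx":0,"ry":0,"rz":0},
  {"x":0,"y":0,"z":0,"rx":0,"ry":0,"rz":0},
  {"x":0,"y":0,"z":0,"rx":0,"ry":0,"rz":0},
  {"x":0,"y":0,"z":0,"rx":0,"ry":0,"rz":0},
], hand=55)

```text
time: 32.55
tool_pos: [0.5491, -0.2623, 0.1323]
tool_rot: [3.142, 0.0, -3.095]
contact_force: [0.5, 0.4, 0.3]
opening: 0.0546
grip_force: 0.0
```

Emit:
arm_command([
  {"x":0,"y":0,"z":-3,"rx":0,"ry":0,"rz":0},
  {"x":0,"y":0,"z":-12,"rx":0,"ry":0,"rz":0},
  {"x":0,"y":0,"z":-25,"rx":0,"ry":0,"rz":0},
  {"x":5,"y":0,"z":-40,"rx":0,"ry":0,"rz":0},
  {"x":20,"y":0,"z":-60,"rx":0,"ry":0,"rz":0},
  {"x":40,"y":0,"z":-85,"rx":0,"ry":0,"rz":0},
  {"x":60,"y":0,"z":-115,"rx":0,"ry":0,"rz":0},
  {"x":60,"y":0,"z":-120,"rx":0,"ry":0,"rz":0},
  {"x":60,"y":0,"z":-120,"rx":0,"ry":0,"rz":0},
  {"x":60,"y":0,"z":-120,"rx":0,"ry":0,"rz":0},
])

```text
time: 33.55
tool_pos: [0.4892, -0.2649, 0.252]
tool_rot: [3.141, 0.0, -3.095]
contact_force: [-0.4, 0.0, -0.0]
opening: 0.0553
grip_force: 0.0
```

Run:
```python
from h import *
o=observe(); print(o['time'],o['tool_pos'],o['contact_force'],o['opening'])
p=shot('side'); q=shot('scene')
for n in ('bench_stand_fork','bench_stand_nest','shifter','shifter_web','shifter_pivot','lever_rod','lever_knob'): print(n,mk(p,n),mk(q,n))
a=np.vstack([cv2.resize(x['pixels'][s],(600,300)) for x,s in ((p,np.s_[60:180,180:420]),(q,np.s_[180:310,130:390]))]); cv2.imwrite('pics/c4.png',a)
```

```text
33.55 [ 0.48916804 -0.26492666  0.25199503] [-0.44175711  0.01226129 -0.01647925] 0.055291247661938915
bench_stand_fork ([0.6632, -0.2561, 0.18], 0.65) ([0.6641, -0.2601, 0.1776], 0.63)
bench_stand_nest ([0.5321, -0.2659, 0.0509], 0.86) ([0.5315, -0.2618, 0.0535], 0.95)
shifter ([0.5313, -0.2624, 0.0488], 0.97) ([0.5328, -0.2622, 0.0508], 0.91)
shifter_web ([0.5304, -0.259, 0.083], 0.98) ([0.5325, -0.2613, 0.0846], 0.57)
shifter_pivot ([0.6609, -0.2559, 0.0881], 0.55) ([0.663, -0.2589, 0.0805], 0.76)
lever_rod ([0.6605, -0.2664, 0.1792], 0.81) ([0.6556, -0.2629, 0.1761], 0.61)
lever_knob ([0.6644, -0.2774, 0.2884], 0.71) ([0.6613, -0.2757, 0.288], 0.68)
```

View pics/c4.png

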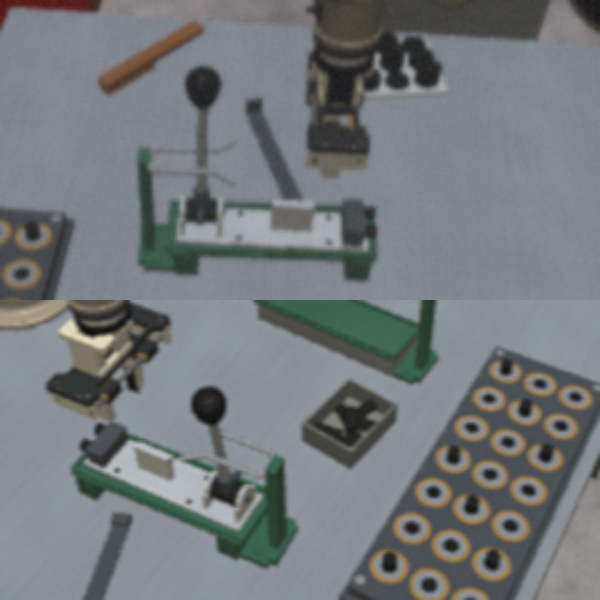

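The crop shows the base flat in the bench nest, the lever (203,140, top half) resting between the prongs and the gripper well clear. I'm handing it in.

```bash
python3 -c "
from cell import *; print(hand_in())"
```

```text
the job is handed in; nothing more can be done
None
```

The shifter is in the bench stand: base flat in the nest (about 1–3 mm off centre by the camera marks), lever resting between the fork prongs, gripper clear. It was balanced in the air for about ten seconds, with lean measured or estimated below 0.15 rad throughout. The job is handed in at about 34 s, and no verdict was returned.

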